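Lock the focus ring with the barrel held

TASK

Put the yellow holding key over the flats of the lens barrel, down on the shoulder with its handle between the two posts, and let go of it, so that the barrel cannot turn. Then turn the knurled dark lock ring clockwise (seen from above) until it is seated against the housing and snugly tight, about ten degrees past the point where it suddenly gets stiff and no more, for forcing it strips the thread. The barrel must stay at its set angle, the key stays on the barrel, and nothing else on the bench is to be knocked about.

Things in the scene. Friction and masses are not known exactly. Their poses are not given: they have to be found in the camera images.
- focus_unit: fixed focus unit: aluminium base plate 152x96x10 mm, on it a dark round housing 56 mm across up to z 37 mm (68 mm across at its foot, below z 20), the lock ring over it, the aluminium lens barrel out of its top, and two upright steel posts. Origin on the barrel axis at the bench surface, z up, +x points from the barrel to the posts; the plate reaches from x -51 to +101 mm and y -48 to +48 mm
- ring_center (a point): centre of the lock ring, on the barrel axis, 51 mm above the bench: knurled dark steel ring, 66 mm across, from z 40 to z 62 mm. Axes as focus_unit (does not turn with the ring). Free of other things beside it from z 10 mm up, but for the posts and the seated key. It meets the housing after an unknown 0.2 to 0.8 rad clockwise
- barrel_seat (a point): point on the barrel axis on the barrel's round shoulder (40 mm across), 72 mm above the bench; turns with the barrel. Above it stands the barrel's head, 30 mm along x and 20 mm along y (the flats), 14 mm high, its top 4 mm smaller by 1.5 mm a side as lead-in; a small lens lies in its top
- slot_center (a point): middle between the two posts, 75 mm from the barrel axis, at the height of the seated key's underside (72 mm); the posts are 12 mm in diameter, 16 mm clear apart along y of focus_unit, their tops at 84 mm, joined by a steel cross bar whose top is at 72 mm and carries the handle
- lens_barrel (a joint): angle of the barrel in the housing, rad, positive clockwise from above; 0 is the set angle, at which its x lies along the unit's x. It turns very easily (0.03 N m), so the ring drags it along unless the key holds it; with the key on it still follows by 0.1 to 0.2 rad of play and give, which is allowed; more than 0.26 is not
- ring_tightness (a joint): how far the ring is wound up past first contact with the housing, rad; stays when let go. 0.06 to 0.35 is snugly tight, more is over-tightened. Turning the ring takes 0.08 N m before contact; there it jumps to 0.55 N m, then grows by 1.3 N m per rad (with the turning paused, the torque felt sags by a third or so)
- holding_key: loose yellow flat key, 8 mm thick, about 90 g, balanced about 60 mm from its origin along the handle. Origin at the centre of its window on the underside, z up. Window 32.5 mm along x by 22 mm along y through a head 42.5x32 mm; handle 12 mm wide along +x, ending at x = 122 mm. On the handle an upright black grip tab, 34 mm along x, 12 mm thick along y, from z 7 to 39 mm. It sits on the shoulder with its origin at barrel_seat and its x along the unit's x
- key_grip (a point): centre of the key's black grip tab, at x = 105 mm, z = 28 mm of the key; grasp across y
- glue_bottle: glue bottle with orange nozzle, 47 mm across, 146 mm tall, loose bystander; origin under its centre
- tape_roll: roll of brown tape lying flat, 100x106x45 mm, loose bystander; origin under its centre
Mind the look-alikes: they are no part of the job. There is more than one size of the focus_unit; the job needs the larger.

How it is judged:
By the outcome, as a careful person would: the job done as asked, in the order asked, and still so for the second after the job is handed in, with the robot touching nothing.
It also fails if it takes over 58 s, if anything falls off the work surface, if the arm or the gripper's body presses on something with over 40 N, if the wrist force passes 120 N, or if a joint passes its speed limit or range.

ROBOT

A 6-joint arm with a two-finger parallel gripper is mounted at the origin on a cart in front of the work surface, level with it; the furniture and walls round the work are solid. World frame = base frame: x ahead of the robot, y to its left, z up, the work surface at z = 0. Lengths are in m, angles in rad, forces in N, time in s.
With the tool pointing down it reaches from about 0.375 to 0.975 m from the base axis. Payload 3.8 kg.
Tool frame: the origin (TCP) lies on the centre line of the jaws, within the pads' length; the fingertips stand 25 mm ahead of it and the grasp point (between the pads) lies 6 mm ahead of it; z points along the fingers, y is the direction in which the jaws open and shut (so a half turn about z gives the same grasp; the last joint's range is limited). The gripper opens to 85 mm and grips with 20 to 120 N. Pads are 22 mm wide; open, the fingers measure 114 mm over their backs; the gripper's body (76 mm by 85 mm) begins 54 mm behind the grasp point. The pads swing forward as they close: fully open they stand 13 mm farther back than shut.
Start: joints at [0.691, 0.264, 1.604, -0, 1.274, -0.037], TCP at [0.504, 0.449, 0.256] pointing down, gripper open.
Joint ranges: [-2.63, 2.63], [-0.94, 2.18], [0.31, 2.57], [-1.31, 4.45], [0, 2.66], [-2.55, 2.55]. Speed limits (rad/s): [2.57, 2.57, 3.14, 3.14, 3.14, 3.14].

INTERFACE

Orientations are given as a rotation vector (axis times angle).
In Python, from workcell import bot gives the robot as it stands.
- The arm moves only by the tool servo_tool, never from a script. Its argument "moves" is a list of rows, each a list of 3 entries, a list of its own where there are three numbers: the closure in counts, from 0 (fully open) to 255 (shut), then the shift along the tool's x, y, z in m, then the turn about the tool's z in rad. A call has exactly 8 rows; each row shifts and turns the pose as measured when the row begins, along the tool's axes as they then stand; what a row does not reach is not made up. A row lasts 1/12 s, in which the tool goes at most 41.7 mm and 7.16 degrees, less where a joint would pass 70% of its speed; a pose out of reach is approached as far as the arm can. A call is refused whole if a number of a shift passes 0.0417 or a number of a turn 0.125, either way. A call with a gripper value outside its range is refused whole. The fingers move at their own pace and stop on an object; "newtons" is the grip in N (left out, the last holds). Time passes only in rows, so rows that do not move let the fingers close, or fill a call up. It gives the time, the measured TCP pose, the force and the opening at its end, in the units of the state.
- bot.read_state(): the state, without advancing time (a new reading comes with each control period).
- bot.read_camera(name): name is "scene" or "top" or "wrist"; returns a dict with "pixels" (400x640x3 uint8, red, green, blue), "depth" (400x640 float32, m along the optical axis (not along the pixel's ray), 0 where there is no reading), "intrinsics" (3x3 intrinsics, pixels), "R" (3x3) and "t" (3): a world point X has camera coordinates R X + t. Camera axes: x right, y down, z forward; pixel columns grow to the right and rows downward; lengths in m; the calibration is good to about 2 mm. A picture is of the moment at which its call begins.
- bot.finish_job(): hands the job in, once; it reports no verdict.
The state is a dict: "time": time; "q": joint angles; "joint_vel": joint speeds; "joint_torque": joint torques, N m; "tool_pos": TCP position; "tcp_rot": TCP orientation; "wrist_force": force on the tool from outside, world axes, zero at the start; "torque": the same for the moment, N m; "width": opening from 0.0 (shut) to 1.0 (fully open).
Only numpy, scipy, OpenCV 4.12 (cv2) and the standard library are available. Lean on these libraries where they do the work, as an engineer would, in place of code of your own. Each camera call takes 0.05 s, during which the arm holds its last target.

## Working session

There is one attempt and no reset: what is moved stays moved. The work goes in short steps, Python scripts to look and compute and a tool call to move; the robot and the scene stay as the last step left them, time stands still between calls to the robot, and variables do not carry over. Pictures are saved under pics/ and viewed, and the job is handed in when it is done.

Besides the shell and the picture viewer there is one more tool, called after "Emit:" as name([rows], argument=value, ...), one row to a line, values as JSON. servo_tool: Moves the arm, as the interface text tells. Its arguments: {"type":"object","properties":{"moves":{"type":"array","items":{"type":"array"}},"newtons":{"type":"number"}},"required":["moves"]}

```bash
ls; mkdir -p pics; cat > h.py <<'E'
import numpy as np, cv2
from workcell import bot
def cam(n,name=None):
    c=bot.read_camera(n)
    if name: cv2.imwrite('pics/'+name+'.png',c['pixels'][:,:,::-1])
    return c
def ray(c,u,v,z):
    K=c['intrinsics'];R=c['R'];t=c['t']
    d=R.T@np.linalg.inv(K)@np.array([u,v,1.]);o=-R.T@t
    return o+d*(z-o[2])/d[2]
def pts(c):
    K=c['intrinsics'];R=c['R'];t=c['t'];D=c['depth']
    v,u=np.indices(D.shape)
    P=np.stack([(u-K[0,2])/K[0,0]*D,(v-K[1,2])/K[1,1]*D,D],-1)
    W=(P-t)@R
    W[D<=0]=np.nan
    return W
E
python3 - <<'E'
from h import *
for n in['scene','top','wrist']:
    c=cam(n,n+'0'); print(n,-c['R'].T@c['t'])
    np.savez(''+n+'0.npz',**c)
s=bot.read_state();print(s)
E
```

```text
pics
scene [-0.00268642 -0.53290867  0.67227172]
top [ 0.35535452 -0.06619553  1.07318593]
wrist [0.46093115 0.49567235 0.37318829]
{'time': 0.15, 'q': array([ 6.91106498e-01,  2.64567670e-01,  1.60508949e+00,  2.24686858e-05,
        1.27372368e+00, -3.68978344e-02]), 'joint_vel': array([-0.00012286, -0.00256067, -0.00488778, -0.00040136, -0.00061728,
       -0.0005207 ]), 'joint_torque': array([ 2.38831362e-04, -5.15905988e+01, -3.67959630e+01, -2.50587442e-05,
        8.08165991e-03,  4.14836916e-05]), 'tool_pos': array([0.5034666 , 0.44879052, 0.25524062]), 'tcp_rot': array([-1.28469806e+00, -2.86601777e+00,  2.50344767e-03]), 'wrist_force': array([ 0.17988259, -0.43478465,  0.84653193]), 'torque': array([ 0.0261027 , -0.0552576 , -0.01728363]), 'width': 1.0002379883687593}
```

View pics/scene0.png

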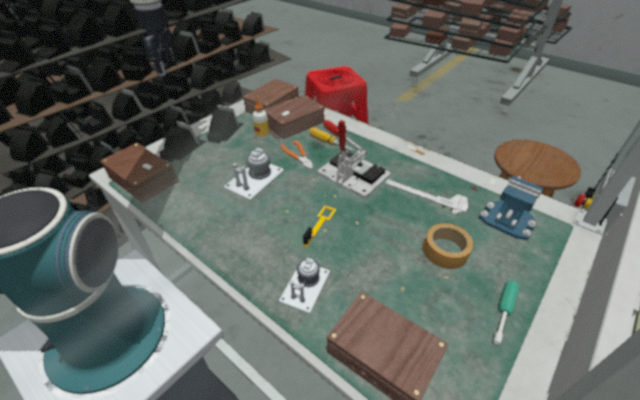

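View pics/top0.png

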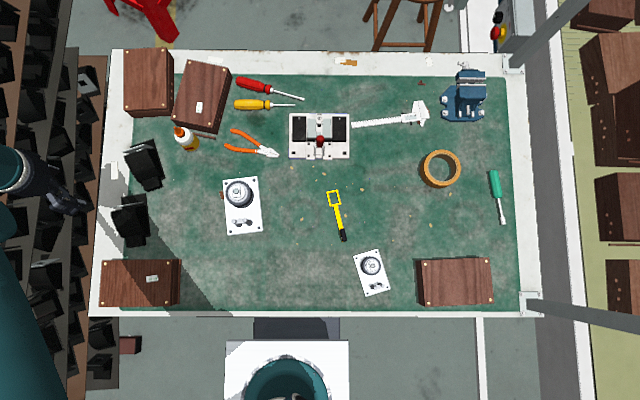

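View pics/wrist0.png

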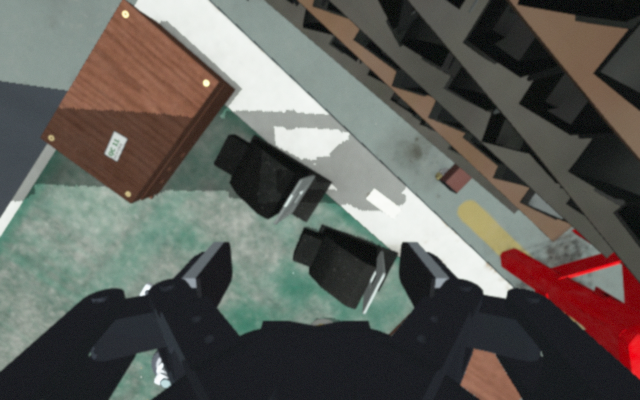

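The top view shows the larger focus unit at about (241,206), with its ring at (239,193) and its posts towards the robot at about (243,223). The small look-alike is at (370,272). The key is at (337,215), with its window end at (333,197) and the black tab at (342,236). I'll measure these next.

```bash
python3 - <<'E'
from h import *
c=dict(np.load('top0.npz'));W=pts(c)
im=c['pixels']
cv2.imwrite('pics/crop0.png',cv2.resize(im[165:275,210:400,::-1],None,fx=4,fy=4,interpolation=cv2.INTER_CUBIC))
hsv=cv2.cvtColor(im,cv2.COLOR_RGB2HSV)
# yellow key
m=((hsv[...,0]>20)&(hsv[...,0]<35)&(hsv[...,1]>150)&(hsv[...,2]>120)).astype(np.uint8)
m[:, :300]=0;m[:,360:]=0;m[:180]=0
v,u=np.nonzero(m);print(len(u),u.min(),u.max(),v.min(),v.max())
P=np.array([ray(c,a,b,.008) for a,b in zip(u,v)])
print('key yellow rect (world xy)',cv2.minAreaRect(P[:,:2].astype(np.float32)*1000), 'z',np.nanpercentile(W[v,u,2],[5,50,95]))
b=((im.max(-1)<50)).astype(np.uint8);b[:, :325]=0;b[:,355:]=0;b[:222]=0;b[250:]=0
v,u=np.nonzero(b);print('tab',len(u),np.nanmedian(W[v,u],0),np.nanpercentile(W[v,u,2],95)); P=np.array([ray(c,a,bb,.039) for a,bb in zip(u,v)]);print(cv2.minAreaRect(P[:,:2].astype(np.float32)*1000))
# plate big
for (u0,u1,v0,v1) in [(212,272,168,242),(345,395,242,302)]:
    w=W[v0:v1,u0:u1].reshape(-1,3); col=im[v0:v1,u0:u1].reshape(-1,3)
    h=hsv[v0:v1,u0:u1].reshape(-1,3)
    k=(w[:,2]>.006)&(w[:,2]<.014)&(h[:,1]<40)&(h[:,2]>130)
    print('plate',k.sum(),cv2.minAreaRect(w[k][:,:2].astype(np.float32)*1000))
    k=(w[:,2]>.05)&(w[:,2]<.066); print('ring',k.sum(),w[k].min(0),w[k].max(0),cv2.minEnclosingCircle(w[k][:,:2].astype(np.float32)))
    k=(w[:,2]>.066); print('top',k.sum(),w[k].mean(0),w[:,2].max())
E
```

```text
210 326 342 189 229
key yellow rect (world xy) ((494.72442626953125, -128.22085571289062), (108.60376739501953, 32.58632278442383), 13.897567749023438) z [0.004183   0.00922493 0.01251891]
tab 58 [ 0.42339178 -0.14379382  0.0391743 ] 0.04222580845173345
((422.4489440917969, -142.38453674316406), (32.199771881103516, 14.614654541015625), 13.722495079040527)
plate 1188 ((503.35516357421875, 129.8516387939453), (191.97817993164062, 158.8807373046875), 0.29493099451065063)
ring 331 [0.44831897 0.09658294 0.05011944] [0.56263594 0.16347744 0.06596409] ((0.5055227875709534, 0.1277429461479187), 0.0577021948993206)
top 291 [0.50829558 0.12648064 0.07863973] nan
plate 798 ((326.152587890625, -217.39144897460938), (149.46249389648438, 132.49407958984375), 0.04538445919752121)
ring 140 [ 0.28618372 -0.2440128   0.05035668] [ 0.36317912 -0.19841707  0.06585275] ((0.3246814012527466, -0.22332631051540375), 0.03881536424160004)
top 9 [ 0.34475984 -0.21340966  0.06680958] nan
```

View pics/crop0.png

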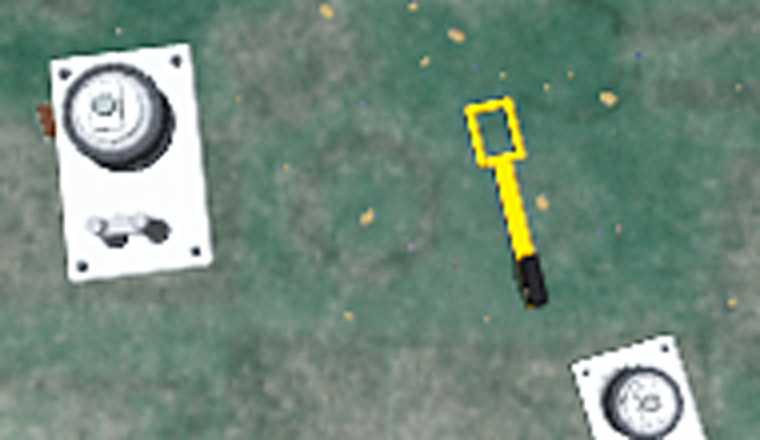

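```bash
cat >> h.py <<'E'
def rectof(c,mask,z):
    n,l,st,_=cv2.connectedComponentsWithStats(mask.astype(np.uint8))
    i=1+np.argmax(st[1:,4]); cs,_=cv2.findContours((l==i).astype(np.uint8),cv2.RETR_EXTERNAL,cv2.CHAIN_APPROX_NONE)
    q=cs[0][:,0].astype(float)
    P=np.array([ray(c,a,b,z)[:2] for a,b in q])*1000
    return cv2.minAreaRect(P.astype(np.float32)),P
from scipy.spatial.transform import Rotation as Ro
def st():
    s=bot.read_state();R=Ro.from_rotvec(s['tcp_rot']).as_matrix()
    return s,R
def togo(p,yhead):
    "needed shift in tool axes to TCP p, and turn so that tool y heading=yhead deg"
    s,R=st(); d=np.array(p)-s['tool_pos']
    h=np.degrees(np.arctan2(R[1,1],R[0,1]))
    dt=(h-yhead+180)%360-180
    print('t',round(s['time'],2),'pos',s['tool_pos'].round(4),'yhead',h.round(2),'tilt z',R[:,2].round(4),'q',s['q'].round(3),'F',s['wrist_force'].round(1),'T',s['torque'].round(2),'w',round(s['width'],3))
    print('shift tool',(R.T@d).round(4),'turn',np.radians(dt).round(3),'world d',d.round(4))
E
python3 - <<'E'
from h import *
c=dict(np.load('top0.npz'));im=c['pixels'];hsv=cv2.cvtColor(im,cv2.COLOR_RGB2HSV)
m=(hsv[...,1]<45)&(hsv[...,2]>150); k=np.zeros(m.shape,bool);k[168:242,212:272]=1
r,_=rectof(c,m&k,.010);print('plate',r)
# barrel centre from lens circle / ring: dark ring circle at z .062
W=pts(c)
sub=W[168:242,212:272].reshape(-1,3)
k=(sub[:,2]>.058)&(sub[:,2]<.066)&(sub[:,0]>.5); print('ring top',k.sum(),cv2.minEnclosingCircle(sub[k][:,:2].astype(np.float32)),np.median(sub[k],0))
k=(sub[:,2]>.083)&(sub[:,2]<.09)&(sub[:,0]>.5); print('head top',k.sum(),sub[k].mean(0),np.ptp(sub[k],0))
k=(sub[:,2]>.080)&(sub[:,2]<.09)&(sub[:,0]<.49); print('posts top',k.sum(),sub[k].mean(0),sub[k].min(0),sub[k].max(0))
a=r[2]
togo([.4224,-.1424,.2],103.8)
E
```

```text
plate ((504.16070556640625, 126.2086410522461), (153.57028198242188, 97.63935089111328), 7.376018524169922)
ring top 290 ((0.5303598046302795, 0.13065923750400543), 0.034102827310562134) [0.52812554 0.12457372 0.06293089]
head top 75 [0.52969144 0.13018306 0.0869686 ] [0.02858711 0.02054272 0.00666174]
posts top 38 [0.4553146  0.12116296 0.08488146] [0.44852033 0.10198805 0.08088678] [0.46117991 0.13995473 0.08952371]
t 0.15 pos [0.5035 0.4488 0.2552] yhead 41.71 tilt z [-0.0014 -0.0011 -1.    ] q [ 0.691  0.265  1.605  0.     1.274 -0.037] F [ 0.2 -0.4  0.8] T [ 0.03 -0.06 -0.02] w 1.0
shift tool [-0.3874 -0.4538  0.056 ] turn -1.084 world d [-0.0811 -0.5912 -0.0552]
```

Emit:
servo_tool([
  [0,[-0.026,-0.0304,0],0],
  [0,[-0.026,-0.0304,0],0],
  [0,[-0.026,-0.0304,0],0],
  [0,[-0.026,-0.0304,0],0],
  [0,[-0.026,-0.0304,0],0],
  [0,[-0.026,-0.0304,0],0],
  [0,[-0.026,-0.0304,0],0],
  [0,[-0.026,-0.0304,0],0],
], newtons=60)

```text
time: 0.82
tool_pos: [0.4574, 0.1274, 0.2493]
tcp_rot: [-1.265, -2.87, 0.006]
wrist_force: [1.8, -0.5, 0.1]
width: 1.0
```

```bash
python3 -c "
from h import *
togo([.4224,-.1424,.2],103.8)"
```

```text
t 0.82 pos [0.4574 0.1274 0.2493] yhead 42.44 tilt z [-0.0061 -0.0015 -1.    ] q [ 0.219 -0.113  2.021 -0.     1.24  -0.521] F [ 1.8 -0.5  0.1] T [ 0.01 -0.05  0.04] w 1.0
shift tool [-0.1757 -0.2077  0.05  ] turn -1.071 world d [-0.035  -0.2698 -0.0493]
```

Emit:
servo_tool([
  [0,[-0.0215,-0.0254,0],-0.125],
  [0,[-0.018,-0.028,0],-0.125],
  [0,[-0.0145,-0.03,0],-0.125],
  [0,[-0.0107,-0.0315,0],-0.125],
  [0,[-0.0067,-0.0326,0],-0.125],
  [0,[-0.0026,-0.033,0],-0.125],
  [0,[0.0016,-0.033,0],-0.125],
  [0,[0.005,-0.033,0],-0.125],
])

```text
time: 1.48
tool_pos: [0.4139, -0.1226, 0.249]
tcp_rot: [0.127, -3.133, 0.004]
wrist_force: [0.4, -0.8, -0.6]
width: 1.0
```

```bash
python3 -c "
from h import *
togo([.4224,-.1424,.2],103.8)
cam('wrist','wrist1')"
```

```text
t 1.48 pos [ 0.4139 -0.1226  0.249 ] yhead 94.65 tilt z [-0.0061 -0.0027 -1.    ] q [-0.342 -0.204  2.099 -0.005  1.252 -1.993] F [ 0.4 -0.8 -0.6] T [-0.01  0.   -0.01] w 1.0
shift tool [-0.0071 -0.0203  0.049 ] turn -0.16 world d [ 0.0085 -0.0198 -0.049 ]
```

View pics/wrist1.png

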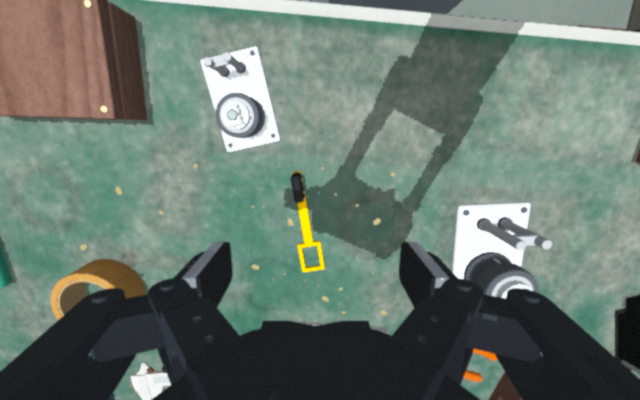

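The wrist view shows the key at (297–325, 173–272) with its tab at (298,187), so it is nearly centred between the jaws.

```bash
cat >> h.py <<'E'
def key(c,z=.008,box=None):
    im=c['pixels'];hsv=cv2.cvtColor(im,cv2.COLOR_RGB2HSV)
    m=(hsv[...,0]>20)&(hsv[...,0]<35)&(hsv[...,1]>150)&(hsv[...,2]>110)
    if box: 
        k=np.zeros(m.shape,bool);k[box[1]:box[3],box[0]:box[2]]=1;m&=k
    return rectof(c,m,z)
E
python3 - <<'E'
from h import *
c=cam('wrist')
r,P=key(c,.008,(280,160,340,280));print('yellow',r)
im=c['pixels'];m=(im.max(-1)<60);k=np.zeros(m.shape,bool);k[170:204,288:308]=1
r,P=rectof(c,m&k,.039);print('tab',r);W=pts(c)
v,u=np.nonzero(m&k);w=W[v,u];kk=w[:,2]>.035;print(w[kk].mean(0),w[kk].min(0),w[kk].max(0))
cv2.imwrite('pics/c1.png',cv2.resize(im[160:280,260:350,::-1],None,fx=5,fy=5,interpolation=cv2.INTER_CUBIC))
E
```

```text
yellow ((494.66253662109375, -130.37899780273438), (108.20872497558594, 32.744449615478516), 14.211697578430176)
tab ((421.4224548339844, -146.0135498046875), (34.37272644042969, 12.587762832641602), 9.66379165649414)
[ 0.42373471 -0.14626742  0.03911473] [ 0.407997   -0.15402576  0.0358203 ] [ 0.43920156 -0.13897822  0.04151107]
```

View pics/c1.png

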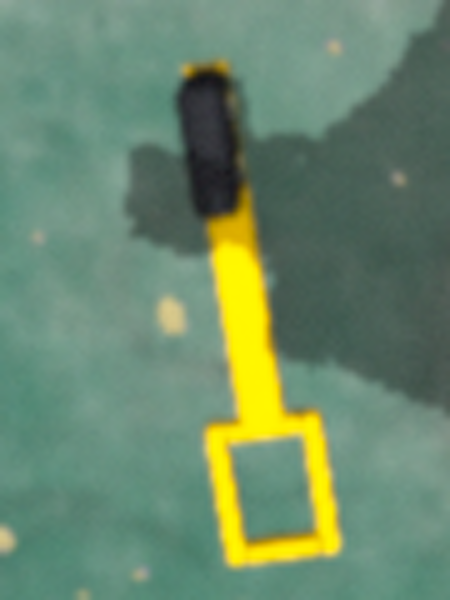

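Emit:
servo_tool([
  [0,[-0.004,-0.012,0.03],-0.09],
  [0,[-0.003,-0.011,0.03],-0.08],
  [0,[0,0,0.03],0],
  [0,[0,0,0.03],0],
  [0,[0,0,0],0],
  [0,[0,0,0],0],
  [0,[0,0,0],0],
  [0,[0,0,0],0],
])

```text
time: 2.25
tool_pos: [0.4261, -0.1475, 0.1298]
tcp_rot: [-0.373, 3.119, -0.007]
wrist_force: [-0.3, -0.4, -0.0]
width: 1.005
```

```bash
python3 - <<'E'
from h import *
togo([.4235,-.1455,.036],103.9)
c=cam('wrist','wrist2')
E
```

```text
t 2.25 pos [ 0.4261 -0.1475  0.1298] yhead 103.64 tilt z [ 0.0012 -0.0043 -1.    ] q [-0.386 -0.047  2.196 -0.004  0.99  -2.193] F [-0.3 -0.4 -0. ] T [ 0.03 -0.05  0.01] w 1.005
shift tool [0.002  0.003  0.0938] turn -0.004 world d [-0.0026  0.002  -0.0938]
```

View pics/wrist2.png

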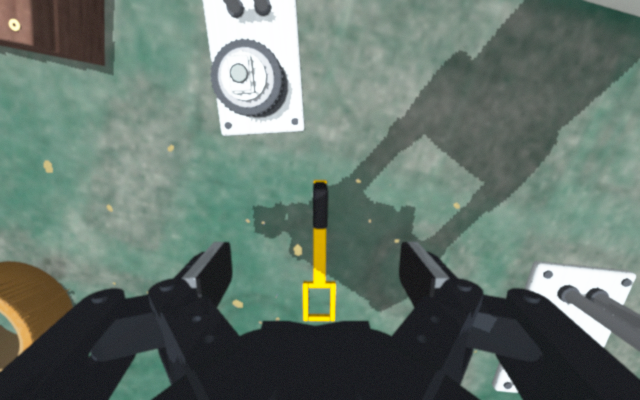

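The tab is centred at column 320 and vertical, so the jaws are aligned laterally with the key. I'll check the along-handle position.

```bash
python3 - <<'E'
from h import *
c=cam('wrist');W=pts(c);w=W[170:240,308:332].reshape(-1,3);k=(w[:,2]>.036)&(w[:,2]<.043);print(k.sum())
w=w[k];s,R=st();l=(w-s['tool_pos'])@R;print(l.min(0),l.max(0),l.mean(0), w.mean(0))
r,P=key(c,.008,(290,170,345,330));print(r)
E
```

```text
615
[-0.01451152 -0.00349046  0.08885088] [0.01922167 0.00847953 0.09417404] [0.0029349  0.00235736 0.09131411] [ 0.42349907 -0.14677357  0.03901516]
((498.741455078125, -128.4577178955078), (99.69364166259766, 32.04426956176758), 12.989380836486816)
```

Emit:
servo_tool([
  [0,[0.0025,0.002,0.03],0],
  [0,[0,0,0.03],0],
  [0,[0,0,0.025],0],
  [0,[0,0,0.008],0],
  [0,[0,0,0],0],
  [200,[0,0,0],0],
  [200,[0,0,0],0],
  [200,[0,0,0],0],
])

```text
time: 3.02
tool_pos: [0.4371, -0.1512, 0.049]
tcp_rot: [-0.371, 3.092, -0.029]
wrist_force: [-0.3, 0.2, 0.7]
width: 0.603
```

```bash
python3 - <<'E'
from h import *
togo([.4235,-.1455,.036],103.9)
E
```

```text
t 3.02 pos [ 0.4371 -0.1512  0.049 ] yhead 103.67 tilt z [ 0.029  -0.0155 -0.9995] q [-0.384  0.081  2.249 -0.005  0.779 -2.191] F [-0.3  0.2  0.7] T [ 0.02 -0.05  0.02] w 0.603
shift tool [0.0122 0.009  0.0125] turn -0.004 world d [-0.0136  0.0057 -0.013 ]
```

Emit:
servo_tool([
  [0,[0,0,-0.03],0],
  [0,[0,0,-0.03],0],
  [0,[0,0,0],0],
  [0,[0,0,0],0],
  [0,[0,0,0],0],
  [0,[0,0,0],0],
  [0,[0,0,0],0],
  [0,[0,0,0],0],
])

```text
time: 3.68
tool_pos: [0.4383, -0.1514, 0.1167]
tcp_rot: [-0.37, 3.084, -0.036]
wrist_force: [-0.6, 0.2, 0.4]
width: 1.002
```

```bash
python3 - <<'E'
from h import *
togo([.4235,-.1465,.036],103.9)
E
```

```text
t 3.68 pos [ 0.4383 -0.1514  0.1167] yhead 103.65 tilt z [ 0.0375 -0.0189 -0.9991] q [-0.384 -0.028  2.207 -0.004  0.921 -2.191] F [-0.6  0.2  0.4] T [0.03 0.07 0.03] w 1.002
shift tool [0.0158 0.0105 0.0799] turn -0.004 world d [-0.0148  0.0049 -0.0807]
```

Emit:
servo_tool([
  [0,[0.008,0.005,0],0],
  [0,[0.008,0.005,0],0],
  [0,[0,0,0],0],
  [0,[0,0,0],0],
  [0,[0,0,0],0],
  [0,[0,0,0],0],
  [0,[0,0,0],0],
  [0,[0,0,0],0],
])

```text
time: 4.35
tool_pos: [0.4152, -0.1436, 0.1122]
tcp_rot: [-0.37, 3.091, -0.03]
wrist_force: [-0.4, -0.6, 0.7]
width: 0.999
```

```bash
python3 - <<'E'
from h import *
togo([.4235,-.1465,.036],103.9)
E
```

```text
t 4.35 pos [ 0.4152 -0.1436  0.1122] yhead 103.65 tilt z [ 0.0303 -0.016  -0.9994] q [-0.387 -0.066  2.252 -0.004  0.921 -2.194] F [-0.4 -0.6  0.7] T [-0.04 -0.02  0.05] w 0.999
shift tool [-0.0054 -0.0031  0.0764] turn -0.004 world d [ 0.0083 -0.0029 -0.0762]
```

Emit:
servo_tool([
  [0,[0,0,-0.03],0],
  [0,[0,0,-0.026],0],
  [0,[0,0,-0.02],0],
  [0,[0,0,-0.015],0],
  [0,[0,0,-0.01],0],
  [0,[0,0,-0.006],0],
  [0,[0,0,-0.003],0],
  [0,[0,0,-0.001],0],
])

```text
time: 5.02
tool_pos: [0.4115, -0.1416, 0.2266]
tcp_rot: [-0.371, 3.094, -0.027]
wrist_force: [-0.5, -0.4, -0.2]
width: 0.999
```

```bash
python3 - <<'E'
from h import *
togo([.4235,-.1465,.036],103.9)
E
```

```text
t 5.02 pos [ 0.4115 -0.1416  0.2266] yhead 103.66 tilt z [ 0.0268 -0.0145 -0.9995] q [-0.386 -0.203  2.14  -0.004  1.174 -2.194] F [-0.5 -0.4 -0.2] T [-0.04  0.02  0.  ] w 0.999
shift tool [-0.0062 -0.0037  0.1909] turn -0.004 world d [ 0.012  -0.0049 -0.1906]
```

Emit:
servo_tool([
  [0,[0,0,0.003],0],
  [0,[-0.001,-0.001,0.007],0],
  [0,[-0.002,-0.001,0.012],0],
  [0,[-0.001,-0.001,0.018],0],
  [0,[-0.001,0,0.024],0],
  [0,[0,0,0.03],0],
  [0,[0,0,0],0],
  [0,[0,0,0],0],
])

```text
time: 5.68
tool_pos: [0.4163, -0.1435, 0.1215]
tcp_rot: [-0.372, 3.103, -0.02]
wrist_force: [0.5, -0.5, 0.8]
width: 1.002
```

```bash
python3 - <<'E'
from h import *
togo([.4235,-.1465,.036],103.9)
E
```

```text
t 5.68 pos [ 0.4163 -0.1435  0.1215] yhead 103.66 tilt z [ 0.0181 -0.011  -0.9998] q [-0.386 -0.069  2.234 -0.004  0.955 -2.193] F [ 0.5 -0.5  0.8] T [-0.05 -0.01  0.03] w 1.002
shift tool [-0.005  -0.0033  0.0856] turn -0.004 world d [ 0.0072 -0.003  -0.0855]
```

Emit:
servo_tool([
  [0,[-0.002,-0.001,0.003],0],
  [0,[-0.002,-0.001,0.007],0],
  [0,[-0.002,-0.001,0.012],0],
  [0,[0,-0.001,0.017],0],
  [0,[0,0,0.023],0],
  [0,[0,0,0],0],
  [0,[0,0,0],0],
  [0,[0,0,0],0],
])

```text
time: 6.35
tool_pos: [0.4317, -0.1495, 0.0642]
tcp_rot: [-0.37, 3.092, -0.03]
wrist_force: [0.3, -0.5, -0.2]
width: 1.006
```

```bash
python3 - <<'E'
from h import *
togo([.4235,-.1465,.036],103.9)
E
```

```text
t 6.35 pos [ 0.4317 -0.1495  0.0642] yhead 103.65 tilt z [ 0.0299 -0.0158 -0.9994] q [-0.386  0.044  2.252 -0.005  0.812 -2.192] F [ 0.3 -0.5 -0.2] T [0.   0.08 0.02] w 1.006
shift tool [0.0079 0.0055 0.0279] turn -0.004 world d [-0.0082  0.003  -0.0282]
```

Emit:
servo_tool([
  [0,[0.001,0.001,0.002],0],
  [0,[0.002,0.001,0.004],0],
  [0,[0.003,0.002,0.009],0],
  [0,[0,0,0],0],
  [0,[0,0,0],0],
  [0,[0,0,0],0],
  [0,[0,0,0],0],
  [0,[0,0,0],0],
])

```text
time: 7.02
tool_pos: [0.4283, -0.1484, 0.0526]
tcp_rot: [-0.37, 3.083, -0.037]
wrist_force: [-0.4, -0.0, -0.1]
width: 0.999
```

```bash
python3 - <<'E'
from h import *
togo([.4235,-.1465,.036],103.9)
c=cam('wrist','wrist3');W=pts(c);w=W.reshape(-1,3);s,R=st();l=(w-s['tool_pos'])@R
k=(w[:,2]>.034)&(w[:,2]<.043)&(abs(l[:,0])<.03)&(abs(l[:,1])<.02);l=l[k];print(k.sum(),l.min(0),l.max(0),l.mean(0))
E
```

```text
t 7.02 pos [ 0.4283 -0.1484  0.0526] yhead 103.65 tilt z [ 0.0385 -0.0193 -0.9991] q [-0.386  0.052  2.272 -0.005  0.775 -2.192] F [-0.4 -0.  -0.1] T [ 0.03  0.04 -0.01] w 0.999
shift tool [0.0047 0.0035 0.0164] turn -0.004 world d [-0.0048  0.0019 -0.0166]
1397 [-0.01225468 -0.00256922  0.0110197 ] [0.02130536 0.00927417 0.01789947] [0.00581159 0.00315137 0.01346901]
```

View pics/wrist3.png

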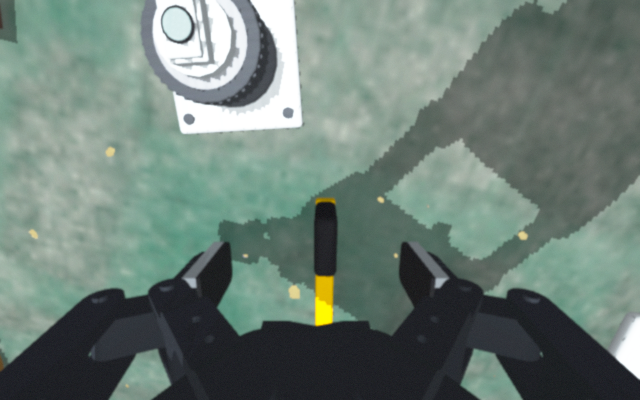

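Emit:
servo_tool([
  [0,[0,0,-0.003],0],
  [0,[0,0,0],0],
  [0,[0,0,-0.003],0],
  [0,[0,0,0],0],
  [0,[0,0,-0.003],0],
  [0,[0,0,0],0],
  [0,[0,0,-0.003],0],
  [0,[0,0,0],0],
])

```text
time: 7.73
tool_pos: [0.4285, -0.1485, 0.0665]
tcp_rot: [-0.37, 3.082, -0.038]
wrist_force: [0.1, 0.2, -0.2]
width: 1.003
```

```bash
python3 - <<'E'
from h import *
togo([.4235,-.1465,.036],103.9)
E
```

```text
t 7.73 pos [ 0.4285 -0.1485  0.0665] yhead 103.65 tilt z [ 0.0397 -0.0197 -0.999 ] q [-0.386  0.028  2.264 -0.005  0.806 -2.192] F [ 0.1  0.2 -0.2] T [-0.01  0.04 -0.03] w 1.003
shift tool [0.0054 0.0039 0.0302] turn -0.004 world d [-0.005   0.002  -0.0305]
```

Emit:
servo_tool([
  [0,[0.014,0.009,-0.002],0],
  [0,[0.014,0.009,-0.002],0],
  [0,[0,0,0],0],
  [0,[0,0,0],0],
  [0,[0,0,0],0],
  [0,[0,0,0],0],
  [0,[0,0,0],0],
  [0,[0,0,0],0],
])

```text
time: 8.4
tool_pos: [0.3996, -0.1386, 0.0704]
tcp_rot: [-0.369, 3.078, -0.041]
wrist_force: [-0.0, 0.1, 0.4]
width: 0.999
```

```bash
python3 - <<'E'
from h import *
togo([.4235,-.1465,.036],103.9)
E
```

```text
t 8.4 pos [ 0.3996 -0.1386  0.0704] yhead 103.63 tilt z [ 0.0442 -0.0215 -0.9988] q [-0.39  -0.042  2.324 -0.004  0.811 -2.197] F [-0.   0.1  0.4] T [ 0.09  0.01 -0.03] w 0.999
shift tool [-0.02   -0.0122  0.0356] turn -0.005 world d [ 0.0239 -0.0079 -0.0344]
```

Emit:
servo_tool([
  [0,[0,0,-0.03],0],
  [0,[0,0,-0.03],0],
  [0,[0,0,-0.025],0],
  [0,[0,0,-0.008],0],
  [0,[0,0,0],0],
  [0,[0,0,0],0],
  [0,[0,0,0],0],
  [0,[0,0,0],0],
])

```text
time: 9.07
tool_pos: [0.3952, -0.1364, 0.1628]
tcp_rot: [-0.37, 3.084, -0.036]
wrist_force: [-0.3, 0.2, 0.2]
width: 0.995
```

```bash
python3 - <<'E'
from h import *
togo([.4235,-.1465,.036],103.9)
E
```

```text
t 9.07 pos [ 0.3952 -0.1364  0.1628] yhead 103.64 tilt z [ 0.0377 -0.0188 -0.9991] q [-0.39  -0.184  2.25  -0.004  1.034 -2.197] F [-0.3  0.2  0.2] T [ 0.02  0.05 -0.02] w 0.995
shift tool [-0.021  -0.013   0.1279] turn -0.004 world d [ 0.0283 -0.0101 -0.1268]
```

Emit:
servo_tool([
  [0,[-0.004,-0.003,0.018],0],
  [0,[0,0,0],0],
  [0,[-0.004,-0.003,0.018],0],
  [0,[0,0,0],0],
  [0,[-0.004,-0.003,0.018],0],
  [0,[0,0,0],0],
  [0,[-0.004,-0.003,0.018],0],
  [0,[0,0,0],0],
])

```text
time: 9.73
tool_pos: [0.4112, -0.1436, 0.0862]
tcp_rot: [-0.371, 3.097, -0.025]
wrist_force: [-1.0, 0.6, 0.3]
width: 1.001
```

```bash
python3 - <<'E'
from h import *
togo([.4235,-.1465,.036],103.9)
E
```

```text
t 9.73 pos [ 0.4112 -0.1436  0.0862] yhead 103.66 tilt z [ 0.0239 -0.0131 -0.9996] q [-0.391 -0.029  2.275 -0.004  0.869 -2.198] F [-1.   0.6  0.3] T [ 0.02  0.11 -0.01] w 1.001
shift tool [-0.0102 -0.0048  0.0505] turn -0.004 world d [ 0.0123 -0.0029 -0.0502]
```

Emit:
servo_tool([
  [0,[-0.004,-0.002,0.016],0],
  [0,[0,0,0],0],
  [0,[-0.003,-0.002,0.015],0],
  [0,[0,0,0],0],
  [0,[-0.003,-0.001,0.012],0],
  [0,[0,0,0],0],
  [0,[0,0,0],0],
  [0,[0,0,0],0],
])

```text
time: 10.4
tool_pos: [0.4247, -0.1471, 0.0539]
tcp_rot: [-0.372, 3.094, -0.027]
wrist_force: [0.1, 0.2, 0.6]
width: 1.0
```

```bash
cat > tab.py <<'E'
from h import *
togo([.4235,-.1465,.036],103.9)
c=cam('wrist','wrist4');W=pts(c);w=W.reshape(-1,3);s,R=st();l=(w-s['tool_pos'])@R
k=(w[:,2]>.034)&(w[:,2]<.043)&(abs(l[:,0])<.03)&(abs(l[:,1])<.02);l=l[k];print(k.sum(),l.min(0),l.max(0),l.mean(0))
E
python3 tab.py
```

```text
t 10.4 pos [ 0.4247 -0.1471  0.0539] yhead 103.68 tilt z [ 0.0267 -0.0143 -0.9995] q [-0.387  0.05   2.27  -0.005  0.791 -2.193] F [0.1 0.2 0.6] T [0.06 0.02 0.05] w 1.0
shift tool [0.0014 0.0013 0.0178] turn -0.004 world d [-0.0012  0.0006 -0.0179]
1339 [-0.01521527 -0.00451797  0.01277856] [0.01832222 0.00734299 0.01982228] [0.00294084 0.00127403 0.01511669]
```

Emit:
servo_tool([
  [0,[0.001,0.001,0.012],0],
  [0,[0,0,0],0],
  [0,[0.001,0,0.008],0],
  [0,[0,0,0],0],
  [120,[0,0,0],0],
  [120,[0,0,0],0],
  [120,[0,0,0],0],
  [120,[0,0,0],0],
])

```text
time: 11.12
tool_pos: [0.4258, -0.1482, 0.0385]
tcp_rot: [-0.371, 3.088, -0.033]
wrist_force: [0.2, -0.2, -0.3]
width: 0.524
```

```bash
python3 tab.py
```

```text
t 11.12 pos [ 0.4258 -0.1482  0.0385] yhead 103.67 tilt z [ 0.0338 -0.0173 -0.9993] q [-0.388  0.076  2.281 -0.005  0.748 -2.194] F [ 0.2 -0.2 -0.3] T [0.07 0.04 0.05] w 0.524
shift tool [0.0019 0.0023 0.0024] turn -0.004 world d [-0.0023  0.0017 -0.0025]
1627 [-0.01505279 -0.0035072  -0.00308981] [0.0185485  0.00817189 0.00412548] [ 0.00335256  0.00211725 -0.00054314]
```

Emit:
servo_tool([
  [120,[0.001,0.002,0],0],
  [120,[0,0,0],0],
  [255,[0,0,0],0],
  [255,[0,0,0],0],
  [255,[0,0,0],0],
  [255,[0,0,0],0],
  [255,[0,0,0],0],
  [255,[0,0,0],0],
], newtons=50)

```text
time: 11.83
tool_pos: [0.4246, -0.1463, 0.039]
tcp_rot: [-0.371, 3.087, -0.033]
wrist_force: [-0.1, 0.9, -0.2]
width: 0.131
```

```bash
python3 tab.py
```

```text
t 11.83 pos [ 0.4246 -0.1463  0.039 ] yhead 103.69 tilt z [ 0.0343 -0.0173 -0.9993] q [-0.385  0.071  2.284 -0.005  0.748 -2.192] F [-0.1  0.9 -0.2] T [ 0.03 -0.04  0.02] w 0.131
shift tool [0.0012 0.0001 0.003 ] turn -0.004 world d [-0.0011 -0.0002 -0.003 ]
2016 [-0.01630507 -0.01989883 -0.00437002] [0.01775911 0.01725923 0.00515969] [ 3.79986847e-03 -1.66803231e-03  2.47668216e-06]
```

View pics/wrist4.png

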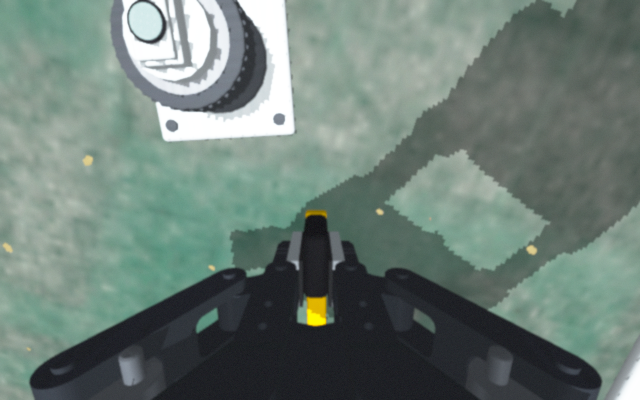

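Emit:
servo_tool([
  [255,[0,0,-0.01],0],
  [255,[0,0,0],0],
  [255,[0,0,-0.025],0],
  [255,[0,0,0],0],
  [255,[0,0,-0.03],0],
  [255,[0,0,0],0],
  [255,[0,0,-0.03],0],
  [255,[0,0,-0.01],0],
])

```text
time: 12.55
tool_pos: [0.4176, -0.1434, 0.1441]
tcp_rot: [-0.372, 3.096, -0.027]
wrist_force: [2.2, -1.7, -0.0]
width: 0.131
```

```bash
python3 -c "
from h import *
togo([.4274,.1166,.165],97.4)
cam('wrist','w5')"
```

```text
t 12.55 pos [ 0.4176 -0.1434  0.1441] yhead 103.68 tilt z [ 0.0254 -0.0142 -0.9996] q [-0.385 -0.102  2.217 -0.004  0.997 -2.192] F [ 2.2 -1.7 -0. ] T [ 0.   -0.05  0.05] w 0.131
shift tool [-0.0716  0.2498 -0.0243] turn 0.11 world d [0.0098 0.26   0.0209]
```

View pics/w5.png

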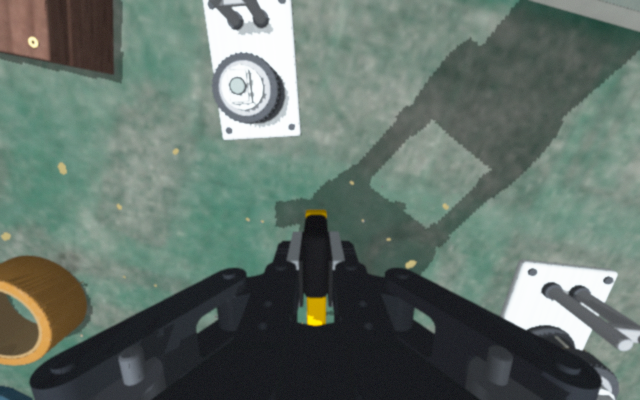

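Emit:
servo_tool([
  [255,[-0.006,0.016,-0.005],0],
  [255,[-0.009,0.03,-0.005],0.02],
  [255,[-0.01,0.033,-0.005],0.02],
  [255,[-0.01,0.033,-0.004],0.02],
  [255,[-0.01,0.033,-0.003],0.02],
  [255,[-0.009,0.028,-0.002],0.02],
  [255,[-0.007,0.02,0],0.01],
  [255,[-0.004,0.01,0],0],
])

```text
time: 13.27
tool_pos: [0.4401, 0.0744, 0.1607]
tcp_rot: [-0.178, 3.114, -0.026]
wrist_force: [-0.7, 0.3, -1.0]
width: 0.129
```

```bash
python3 -c "
from h import *
togo([.4274,.1166,.165],97.4)"
```

```text
t 13.27 pos [0.4401 0.0744 0.1607] yhead 96.55 tilt z [ 0.0236 -0.0153 -0.9996] q [ 0.125 -0.107  2.187 -0.021  1.039 -1.55 ] F [-0.7  0.3 -1. ] T [-0.05  0.04  0.01] w 0.129
shift tool [ 0.0077  0.0433 -0.0052] turn -0.015 world d [-0.0127  0.0422  0.0043]
```

Emit:
servo_tool([
  [255,[0.003,0.018,-0.001],-0.005],
  [255,[0,0,0],0],
  [255,[0.002,0.014,-0.001],-0.005],
  [255,[0,0,0],0],
  [255,[0.001,0.006,0],-0.005],
  [255,[0,0,0],0],
  [255,[0,0,0],0],
  [255,[0,0,0],0],
])

```text
time: 13.93
tool_pos: [0.426, 0.1133, 0.1547]
tcp_rot: [-0.212, 3.12, -0.03]
wrist_force: [0.2, 0.0, -1.1]
width: 0.13
```

```bash
cat > look.py <<'E'
from h import *
import sys
togo([.4274,.1166,float(sys.argv[2])],97.4)
c=cam('top');n=sys.argv[1]
cv2.imwrite('pics/%st.png'%n,cv2.resize(c['pixels'][165:265,180:310,::-1],None,fx=6,fy=6,interpolation=cv2.INTER_CUBIC))
c=cam('scene')
cv2.imwrite('pics/%ss.png'%n,cv2.resize(c['pixels'][130:230,190:320,::-1],None,fx=6,fy=6,interpolation=cv2.INTER_CUBIC))
cam('wrist',n+'w')
E
python3 look.py a .165
```

```text
t 13.93 pos [0.426  0.1133 0.1547] yhead 97.78 tilt z [ 0.0157 -0.0181 -0.9997] q [ 0.219 -0.104  2.197 -0.025  1.037 -1.475] F [ 0.2  0.  -1.1] T [-0.    0.03  0.02] w 0.13
shift tool [-0.002   0.0029 -0.0103] turn 0.007 world d [0.0014 0.0033 0.0103]
```

View pics/at.png

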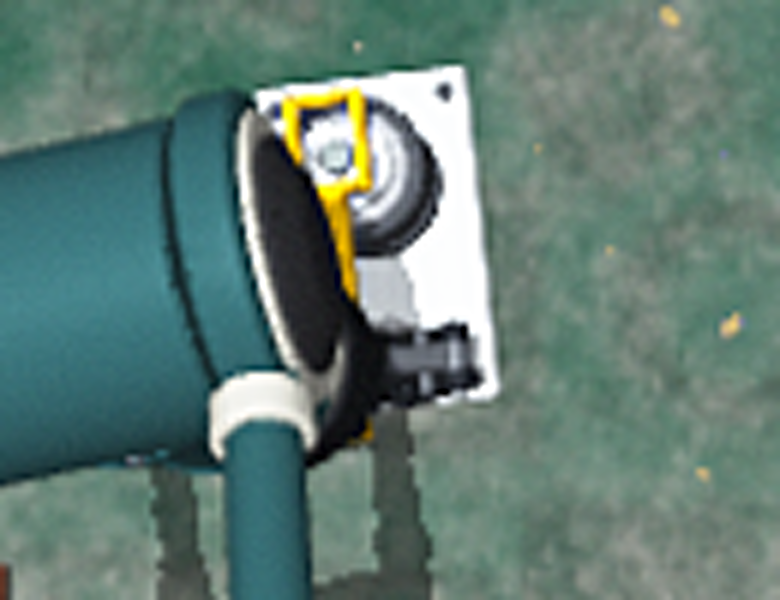

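View pics/as.png

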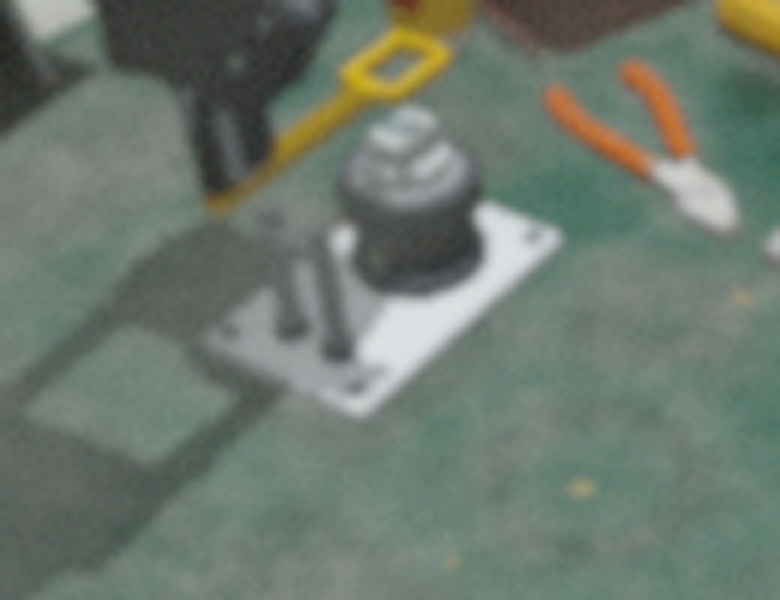

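View pics/aw.png

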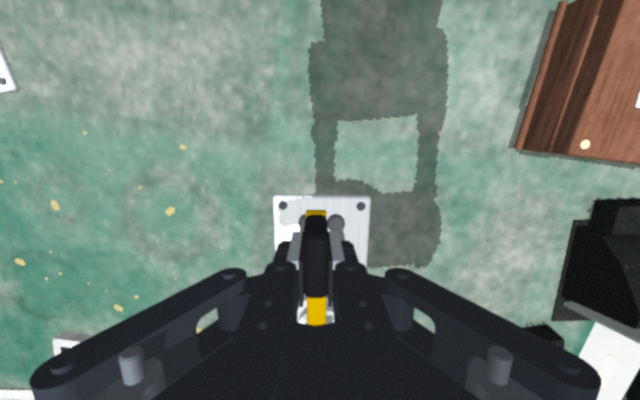

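```bash
cat > kp.py <<'E'
from h import *
c=cam('top');W=pts(c);im=c['pixels'];hsv=cv2.cvtColor(im,cv2.COLOR_RGB2HSV)
m=(hsv[...,0]>18)&(hsv[...,0]<36)&(hsv[...,1]>130)&(hsv[...,2]>90)
k=np.zeros(m.shape,bool);k[170:250,222:250]=1;m&=k
w=W[m];w=w[w[:,2]>.05];
A=np.c_[w[:,:2]-[.5295,.1299],np.ones(len(w))];s=np.linalg.lstsq(A,w[:,2],rcond=None)[0]
print(len(w),'z at barrel',s[2],'slopes xy',s[:2], 'med z',np.median(w[:,2]))
ux=np.array([-.9917,-.1288]);uy=np.array([.1288,-.9917])
# unit coords
q=w[:,:2]-[.5295,.1299];a=q@ux;b=q@uy
print('unit x range',a.min(),a.max(),'y',b.min(),b.max())
h=a>.030;
for lo,hi in[(-.03,-.015),(-.015,-.005),(-.005,.005),(.005,.015),(.02,.04),(.04,.06)]:
    j=(a>lo)&(a<hi)
    if j.sum():print(lo,j.sum(),b[j].min().round(4),b[j].max().round(4),w[j,2].mean().round(4))
rc=rectof(c,m,np.median(w[:,2]))[1]/1000-[.5295,.1299]
print('contour unit x',(rc@ux).min(),(rc@ux).max(),'y',(rc@uy).min(),(rc@uy).max())
s,R=st();c=cam('wrist');W=pts(c);w=W.reshape(-1,3)
k=(w[:,2]>.005)&(w[:,2]<.016);hs=cv2.cvtColor(c['pixels'],cv2.COLOR_RGB2HSV).reshape(-1,3)
k&=(hs[:,1]<50)&(np.hypot(*(w[:,:2]-[.43,.118]).T)<.075)
l=w[k];print('wrist plate pts unit', ((l[:,:2]-[.5295,.1299])@ux).max(),((l[:,:2]-[.5295,.1299])@uy).min(),((l[:,:2]-[.5295,.1299])@uy).max())
togo([.4274,.1166,.165],97.4)
E
python3 kp.py
```

```text
149 z at barrel 0.10677262426876011 slopes xy [-0.01685184 -2.54565134] med z 0.12344936484391338
unit x range -0.029389914605936835 0.12027196049343938 y -0.013880995707718629 0.06239224626419882
-0.03 27 -0.0129 0.017 0.1157
-0.015 19 -0.0131 0.0179 0.1221
-0.005 19 -0.0139 0.0178 0.1182
0.005 10 0.0098 0.0182 0.1185
0.02 32 -0.0015 0.0145 0.1215
0.04 21 0.0036 0.0083 0.124
contour unit x -0.019941869907582798 0.0646839918310781 y -0.013917869602799487 0.019275775750442887
wrist plate pts unit 0.17126021316032836 -0.07186626856002154 0.06385380766036185
t 14.18 pos [0.4263 0.1136 0.1551] yhead 97.77 tilt z [ 0.0164 -0.0178 -0.9997] q [ 0.219 -0.104  2.197 -0.024  1.037 -1.475] F [-0.5  0.  -0.8] T [ 0.01  0.02 -0.01] w 0.133
shift tool [-0.0017  0.0027 -0.0099] turn 0.007 world d [0.0011 0.003  0.0099]
```

Emit:
servo_tool([
  [255,[-0.0015,0.0025,0.004],0.006],
  [255,[0,0,0],0],
  [255,[0,0,0.006],0],
  [255,[0,0,0],0],
  [255,[0,0,0.006],0],
  [255,[0,0,0],0],
  [255,[0,0,0],0],
  [255,[0,0,0],0],
])

```text
time: 14.85
tool_pos: [0.4279, 0.1159, 0.1371]
tcp_rot: [-0.201, 3.12, -0.03]
wrist_force: [0.6, -0.2, -1.3]
width: 0.13
```

```bash
python3 kp.py; python3 look.py b .111
```

```text
145 z at barrel 0.09340481198909378 slopes xy [ 0.03678817 -3.2277607 ] med z 0.10615005265196828
unit x range -0.02796244414283031 0.11904862383992372 y -0.0175242718125666 0.061445370586566385
-0.03 30 -0.0175 0.0158 0.0963
-0.015 19 -0.0148 0.0165 0.1045
-0.005 14 -0.0148 0.0169 0.1044
0.005 10 0.0019 0.0164 0.0994
0.02 30 -0.0028 0.0067 0.105
0.04 18 0.002 0.0068 0.1063
contour unit x -0.02169252358493816 0.06225644039882921 y -0.015087655448738113 0.01794938735917805
wrist plate pts unit 0.1690987976598371 -0.05055359565493811 0.06324650946881367
t 14.95 pos [0.4281 0.116  0.1374] yhead 97.36 tilt z [ 0.0168 -0.0178 -0.9997] q [ 0.224 -0.077  2.209 -0.025  0.998 -1.462] F [ 0.2  1.2 -0.3] T [ 0.01  0.03 -0.05] w 0.125
shift tool [ 0.0002  0.0002 -0.0276] turn -0.001 world d [-0.0007  0.0006  0.0276]
t 14.95 pos [0.4281 0.116  0.1374] yhead 97.36 tilt z [ 0.0168 -0.0178 -0.9997] q [ 0.224 -0.077  2.209 -0.025  0.998 -1.462] F [ 0.2  1.2 -0.3] T [ 0.01  0.03 -0.05] w 0.125
shift tool [0.001  0.0012 0.0264] turn -0.001 world d [-0.0007  0.0006 -0.0264]
```

View pics/bs.png

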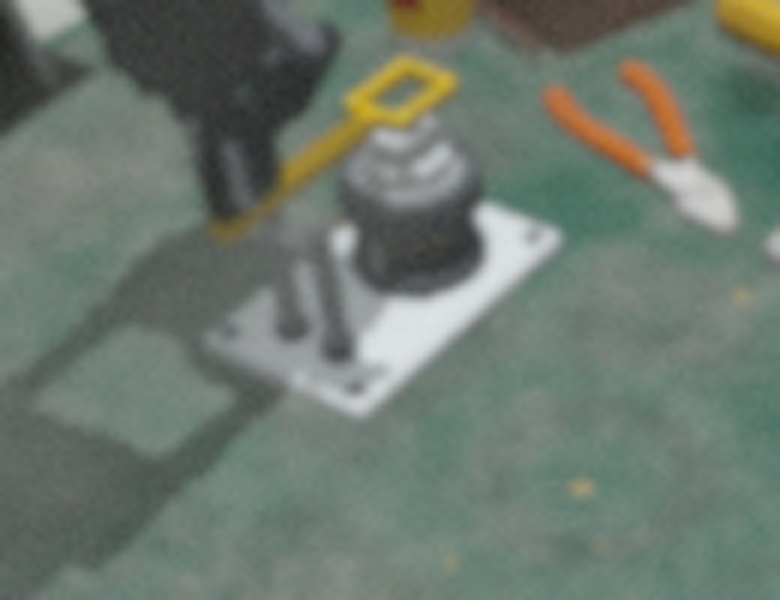

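View pics/bt.png

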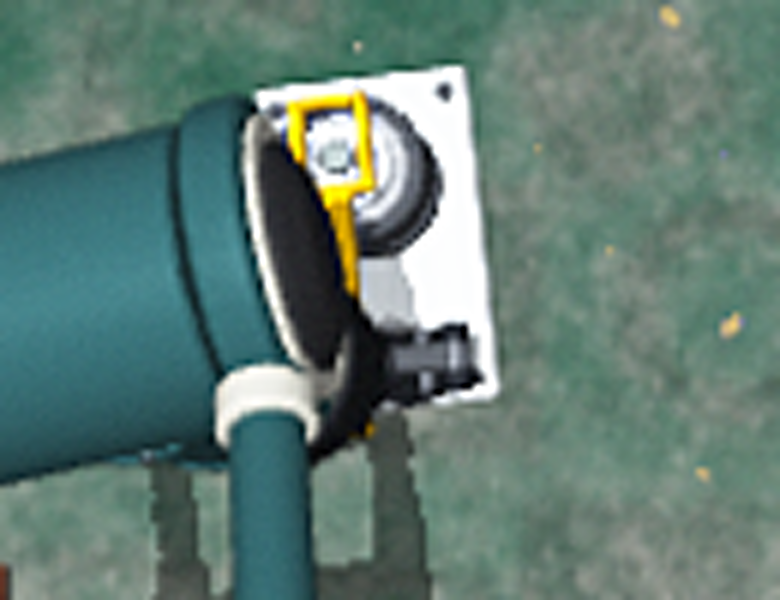

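Emit:
servo_tool([
  [255,[0.0005,0.0015,0.003],0],
  [255,[0,0,0],0],
  [255,[0,0,0.004],0],
  [255,[0,0,0],0],
  [255,[0,0,0.004],0],
  [255,[0,0,0],0],
  [255,[0,0,0],0],
  [255,[0,0,0],0],
])

```text
time: 15.77
tool_pos: [0.4279, 0.1174, 0.1256]
tcp_rot: [-0.201, 3.118, -0.029]
wrist_force: [0.6, 0.4, -1.5]
width: 0.128
```

```bash
python3 kp.py; python3 look.py c .111
```

```text
152 z at barrel 0.08639676654576878 slopes xy [-0.08146924 -3.11837479] med z 0.09408886324600169
unit x range -0.02517426416554477 0.11814654628499932 y -0.023748408392824313 0.060172814927234294
-0.03 36 -0.0237 0.0144 0.0885
-0.015 17 -0.0169 0.0149 0.0928
-0.005 16 -0.0151 0.015 0.0919
0.005 10 0.0106 0.015 0.0886
0.02 27 -0.0029 0.0047 0.0918
0.04 19 0.0005 0.0051 0.0948
contour unit x -0.02351129499693686 0.06305116100384899 y -0.017188630260983596 0.016273925291256774
wrist plate pts unit 0.17338194715500668 -0.06408089671435968 0.0628169000425075
t 15.87 pos [0.4281 0.1175 0.1258] yhead 97.36 tilt z [ 0.0183 -0.0174 -0.9997] q [ 0.227 -0.062  2.219 -0.026  0.971 -1.458] F [-0.5  0.7 -0.9] T [0.03 0.02 0.03] w 0.129
shift tool [ 0.0002 -0.0016 -0.0392] turn -0.001 world d [-0.0007 -0.0009  0.0392]
t 15.87 pos [0.4281 0.1175 0.1258] yhead 97.36 tilt z [ 0.0183 -0.0174 -0.9997] q [ 0.227 -0.062  2.219 -0.026  0.971 -1.458] F [-0.5  0.7 -0.9] T [0.03 0.02 0.03] w 0.129
shift tool [ 0.001  -0.0005  0.0148] turn -0.001 world d [-0.0007 -0.0009 -0.0148]
```

View pics/cs.png

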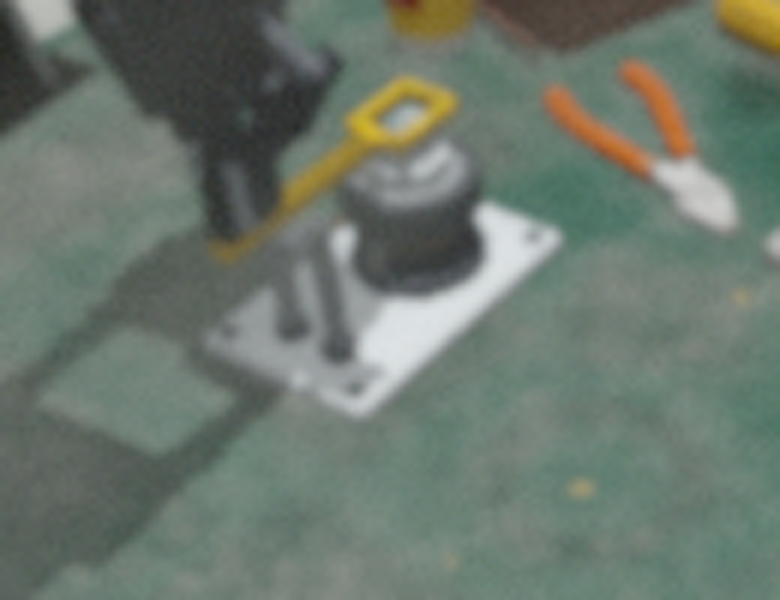

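View pics/ct.png

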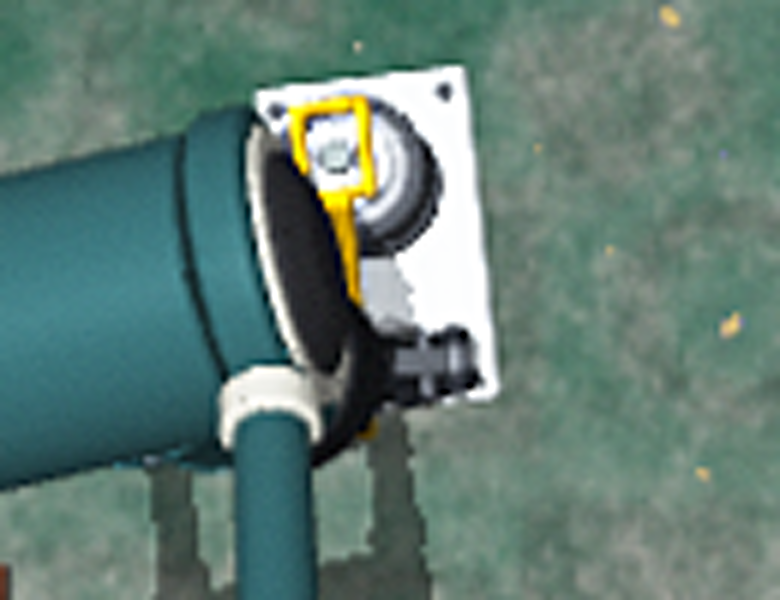

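Emit:
servo_tool([
  [255,[0.001,0,0.003],0],
  [255,[0,0,0],0],
  [255,[0,0,0.004],0],
  [255,[0,0,0],0],
  [255,[0,0,0.003],0],
  [255,[0,0,0],0],
  [255,[0,0,0],0],
  [255,[0,0,0],0],
])

```text
time: 16.68
tool_pos: [0.4267, 0.1177, 0.1171]
tcp_rot: [-0.201, 3.119, -0.028]
wrist_force: [-2.2, -0.0, 2.2]
width: 0.129
```

```bash
python3 look.py d .111
```

```text
t 16.68 pos [0.4267 0.1177 0.1171] yhead 97.37 tilt z [ 0.0172 -0.0166 -0.9997] q [ 0.228 -0.052  2.228 -0.025  0.952 -1.458] F [-2.2 -0.   2.2] T [0.06 0.11 0.03] w 0.129
shift tool [-0.0004 -0.0011  0.0061] turn -0.001 world d [ 0.0007 -0.0011 -0.0061]
```

View pics/ds.png

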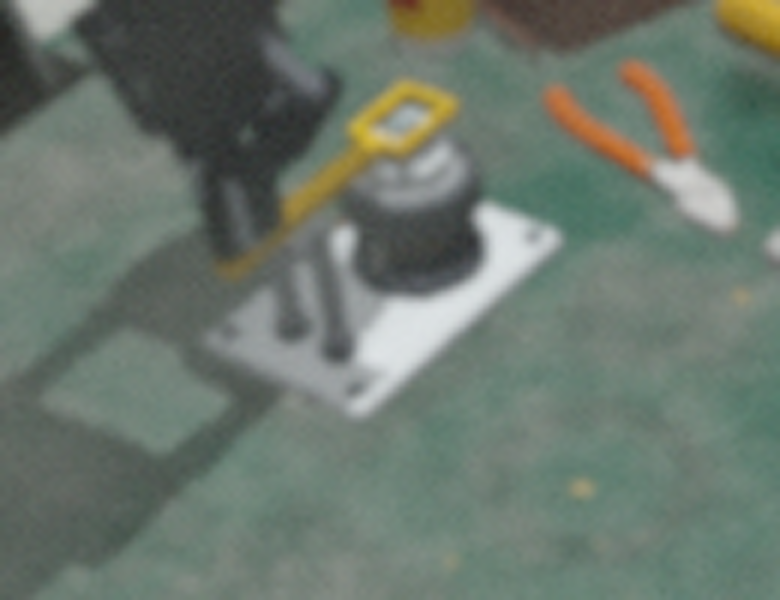

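View pics/dt.png

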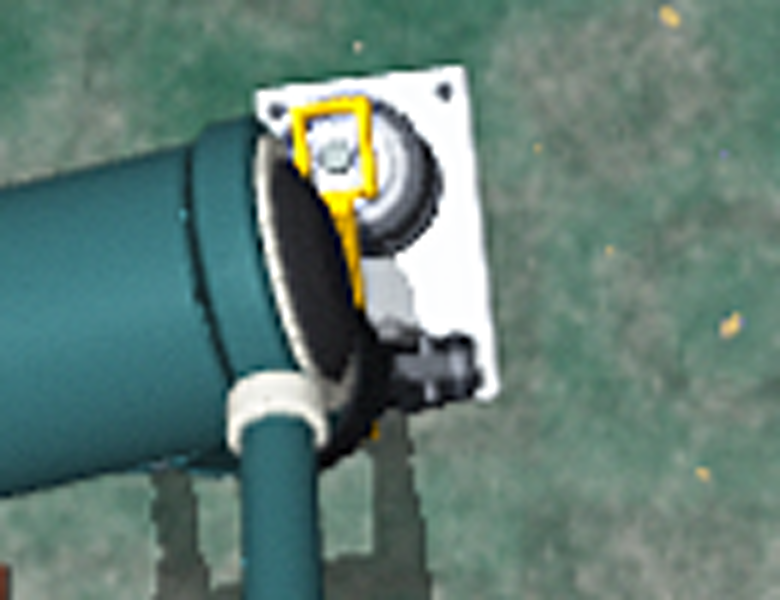

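Emit:
servo_tool([
  [255,[0.0015,-0.0003,0.001],0],
  [255,[0,0,0],0],
  [255,[0,0,0.003],0],
  [255,[0,0,0],0],
  [255,[0,0,0],0],
  [255,[0,0,0],0],
  [255,[0,0,0],0],
  [255,[0,0,0],0],
])

```text
time: 17.5
tool_pos: [0.426, 0.1174, 0.114]
tcp_rot: [-0.201, 3.117, -0.026]
wrist_force: [-1.3, -0.1, 3.4]
width: 0.126
```

```bash
python3 look.py e .111; python3 kp.py
```

```text
t 17.5 pos [0.426  0.1174 0.114 ] yhead 97.36 tilt z [ 0.0188 -0.0157 -0.9997] q [ 0.227 -0.051  2.234 -0.024  0.944 -1.458] F [-1.3 -0.1  3.4] T [0.09 0.05 0.05] w 0.126
shift tool [-0.0013 -0.001   0.0031] turn -0.001 world d [ 0.0014 -0.0008 -0.003 ]
143 z at barrel 0.08478603924294115 slopes xy [-0.11695822 -3.36128865] med z 0.09121902596416286
unit x range -0.02616900230930159 0.11726502259694054 y -0.016186679313655323 0.060371906059679334
-0.03 39 -0.0162 0.0149 0.0895
-0.015 16 -0.0158 0.0156 0.0908
-0.005 17 -0.016 0.0148 0.0897
0.005 10 0.0098 0.0152 0.0899
0.02 25 -0.0034 0.0054 0.0895
0.04 10 0.0019 0.0047 0.0882
contour unit x -0.024468292436001595 0.06296333371646826 y -0.01657257252745628 0.016084575096987814
wrist plate pts unit 0.17131116089370366 -0.061541894582170534 0.06721589431910314
t 17.75 pos [0.426  0.1174 0.114 ] yhead 97.36 tilt z [ 0.0188 -0.0158 -0.9997] q [ 0.227 -0.051  2.234 -0.024  0.944 -1.458] F [-1.4  0.6  2.5] T [0.09 0.07 0.04] w 0.127
shift tool [-0.0022 -0.0019 -0.0509] turn -0.001 world d [ 0.0014 -0.0008  0.051 ]
```

View pics/es.png

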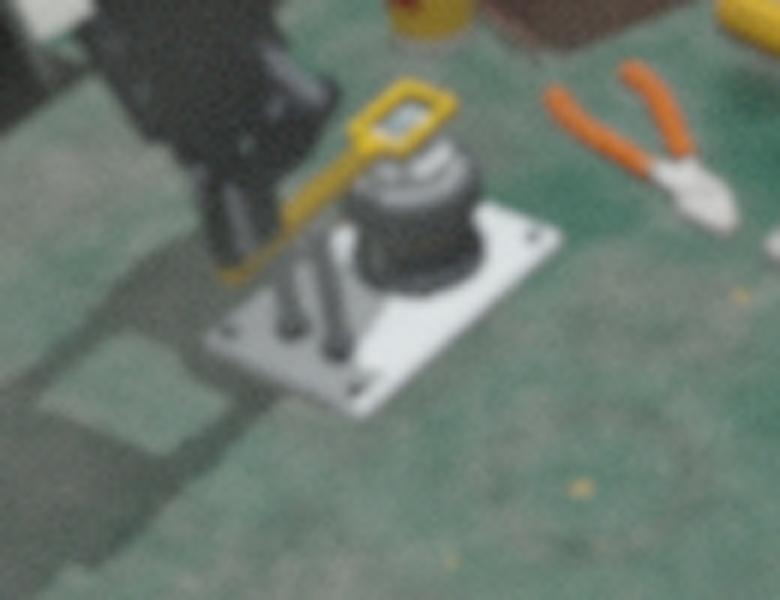

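View pics/et.png

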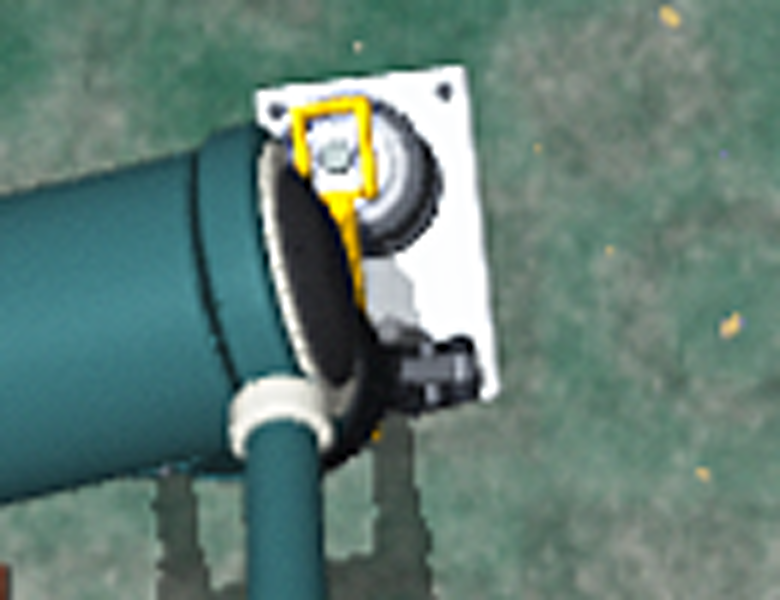

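View pics/ew.png

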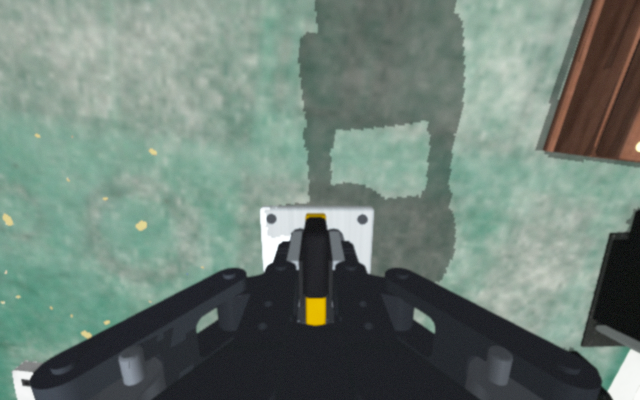

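Emit:
servo_tool([
  [255,[0,0,-0.002],0],
  [255,[0,0,0],0],
  [255,[0.002,0,0],0],
  [255,[0,0,0],0],
  [255,[0,0,0.002],0],
  [255,[0,0,0],0],
  [255,[0,0,0.002],0],
  [255,[0,0,0],0],
])

```text
time: 18.42
tool_pos: [0.4225, 0.1164, 0.1097]
tcp_rot: [-0.201, 3.12, -0.028]
wrist_force: [0.1, 0.3, -0.7]
width: 0.134
```

```bash
python3 look.py f .111; python3 kp.py
```

```text
t 18.42 pos [0.4225 0.1164 0.1097] yhead 97.35 tilt z [ 0.016  -0.0172 -0.9997] q [ 0.227 -0.05   2.242 -0.025  0.938 -1.458] F [ 0.1  0.3 -0.7] T [-0.04  0.1  -0.02] w 0.134
shift tool [-0.0049 -0.0004 -0.0013] turn -0.001 world d [0.0049 0.0002 0.0013]
149 z at barrel 0.08114528453727532 slopes xy [-0.04132679 -2.19266713] med z 0.08603114257991396
unit x range -0.02111266029358244 0.10294095446530652 y -0.015656880251769693 0.06008725741711817
-0.03 31 -0.0153 0.0153 0.0874
-0.015 19 -0.0157 0.0157 0.0866
-0.005 20 -0.015 0.0162 0.0864
0.005 11 -0.0127 0.0151 0.0855
0.02 32 -0.0043 0.0141 0.0838
0.04 14 0.0013 0.0059 0.0838
contour unit x -0.02152387288713255 0.06756900736586756 y -0.016247364919538394 0.016764909483704064
wrist plate pts unit 0.17109981028298346 -0.07335880110988906 0.05848344965538221
t 18.67 pos [0.4229 0.1165 0.1103] yhead 97.35 tilt z [ 0.0168 -0.017  -0.9997] q [ 0.227 -0.05   2.241 -0.025  0.938 -1.458] F [-0.5 -0.  -0.5] T [-0.02  0.05 -0.01] w 0.129
shift tool [-0.0053 -0.0015 -0.0547] turn -0.001 world d [0.0045 0.0001 0.0547]
```

View pics/fs.png

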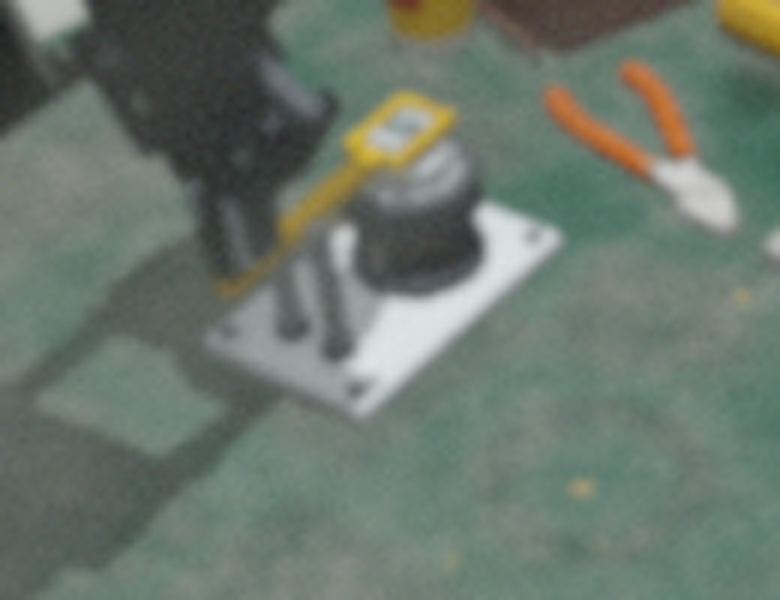

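View pics/ft.png

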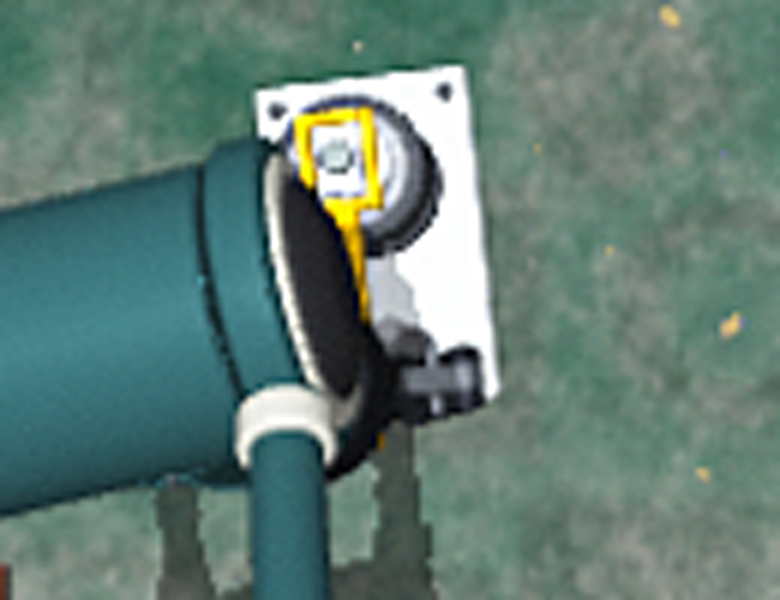

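Emit:
servo_tool([
  [170,[0,0,0],0],
  [170,[0,0,0],0],
  [170,[0,0,0],0],
  [170,[0,0,0],0],
  [170,[0,0,0],0],
  [170,[0,0,0],0],
  [170,[0,0,0],0],
  [170,[0,0,0],0],
])

```text
time: 19.33
tool_pos: [0.4242, 0.1168, 0.1116]
tcp_rot: [-0.2, 3.116, -0.027]
wrist_force: [0.8, -0.4, 0.1]
width: 0.329
```

```bash
python3 look.py g .111; python3 kp.py
```

```text
t 19.33 pos [0.4242 0.1168 0.1116] yhead 97.35 tilt z [ 0.0199 -0.0163 -0.9997] q [ 0.227 -0.051  2.24  -0.025  0.938 -1.458] F [ 0.8 -0.4  0.1] T [ 0.03  0.04 -0.  ] w 0.329
shift tool [-0.0031 -0.0006  0.0006] turn -0.001 world d [ 0.0032 -0.0002 -0.0006]
144 z at barrel 0.07258615947314784 slopes xy [-0.03162301 -2.83869879] med z 0.08136920333388815
unit x range -0.022749719714483724 0.1198332069555205 y -0.015195777257928656 0.060415410719655435
-0.03 28 -0.0144 0.016 0.0805
-0.015 14 -0.0152 0.0157 0.0809
-0.005 15 -0.0135 0.0153 0.0815
0.005 13 -0.0141 0.0154 0.0801
0.02 33 -0.005 0.0121 0.08
0.04 16 0.0007 0.006 0.0812
contour unit x -0.020911354136347857 0.06695323594684362 y -0.016050615417091556 0.01676839191349214
wrist plate pts unit 0.17087783737902637 -0.06486181716625183 0.059643597955849594
t 19.58 pos [0.4242 0.1168 0.1115] yhead 97.35 tilt z [ 0.0197 -0.0163 -0.9997] q [ 0.227 -0.051  2.24  -0.025  0.938 -1.458] F [0.4 0.6 0.4] T [ 0.03  0.02 -0.05] w 0.336
shift tool [-0.0041 -0.0016 -0.0534] turn -0.001 world d [ 0.0032 -0.0002  0.0535]
```

View pics/gs.png

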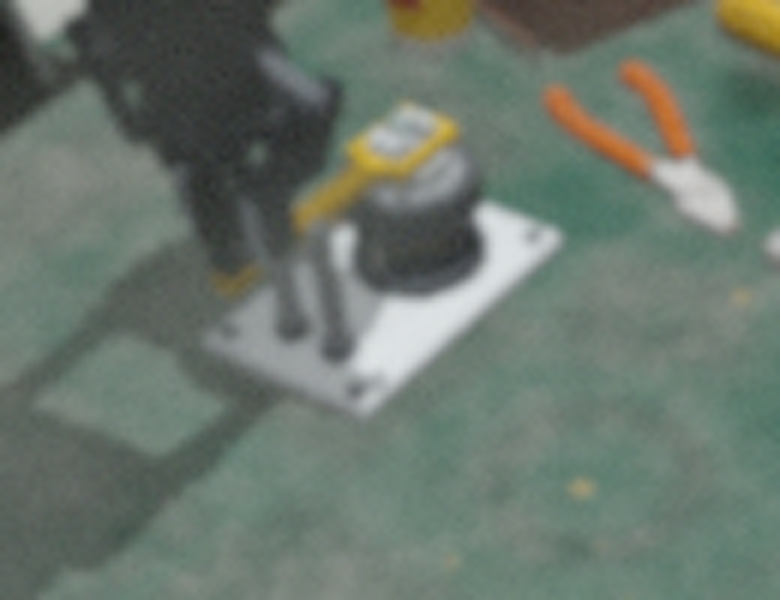

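View pics/gw.png

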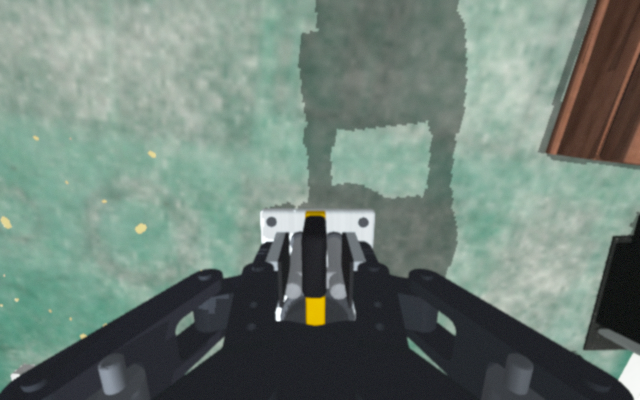

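The key head top reads about 0.0805 m (72 + 8 mm), level and centred, so it is seated. I'll retreat upward and move over the ring.

Emit:
servo_tool([
  [170,[0,0,-0.008],0],
  [170,[0,0,0],0],
  [170,[0,0,-0.015],0],
  [170,[0,0,-0.012],0],
  [170,[0,0,0],0],
  [100,[0,0,-0.018],0],
  [50,[0,0,0],0],
  [0,[0,0,-0.01],0],
])

```text
time: 20.25
tool_pos: [0.4207, 0.1173, 0.1744]
tcp_rot: [-0.201, 3.121, -0.029]
wrist_force: [-0.8, 0.6, -0.0]
width: 0.748
```

```bash
python3 -c "
from h import *
togo([.5295,.1299,.18],137.4)"; python3 kp.py|head -12
```

```text
t 20.25 pos [0.4207 0.1173 0.1744] yhead 97.35 tilt z [ 0.0148 -0.0175 -0.9997] q [ 0.23  -0.135  2.185 -0.023  1.082 -1.459] F [-0.8  0.6 -0. ] T [-0.    0.04  0.01] w 0.748
shift tool [-0.1096 -0.0016 -0.0042] turn -0.699 world d [0.1088 0.0126 0.0056]
207 z at barrel 0.07886900351166987 slopes xy [-0.06857937 -0.42852413] med z 0.08129141188000487
unit x range -0.023655033712134444 0.11984934482932645 y -0.015296770864121585 0.02855433524689849
-0.03 27 -0.0142 0.0159 0.0806
-0.015 15 -0.0148 0.016 0.0806
-0.005 15 -0.013 0.0152 0.0817
0.005 16 -0.014 0.0156 0.0817
0.02 46 -0.0153 0.012 0.0802
0.04 37 -0.0047 0.0058 0.0818
contour unit x -0.02092852071605005 0.07416845832014295 y -0.014984229910701145 0.01675621360674549
wrist plate pts unit 0.17486472149417856 -0.07184970685068108 0.06751788667994119
t 20.35 pos [0.4236 0.118  0.1776] yhead 97.35 tilt z [ 0.0216 -0.0159 -0.9996] q [ 0.23  -0.137  2.18  -0.023  1.081 -1.459] F [-0.1  0.   0.4] T [-0.01 -0.01  0.  ] w 0.907
shift tool [-0.0034 -0.0016  0.0127] turn -0.001 world d [ 0.0038 -0.0014 -0.0126]
```

Emit:
servo_tool([
  [0,[-0.03,0,0],0],
  [0,[0,0,0],0],
  [0,[-0.03,0,0],0],
  [0,[0,0,0],0],
  [0,[-0.03,0,0],0],
  [0,[0,0,0],0],
  [0,[-0.012,0,0],-0.12],
  [0,[0,0,0],-0.12],
])

```text
time: 21.02
tool_pos: [0.5209, 0.1299, 0.1677]
tcp_rot: [-0.586, 3.086, -0.032]
wrist_force: [0.6, -0.3, 1.3]
width: 1.001
```

```bash
python3 -c "
from h import *
togo([.5295,.1299,.18],137.4)"
```

```text
t 21.02 pos [0.5209 0.1299 0.1677] yhead 111.49 tilt z [ 0.0038 -0.0197 -0.9998] q [ 0.21   0.078  1.991 -0.023  1.073 -1.725] F [ 0.6 -0.3  1.3] T [ 0.01  0.01 -0.01] w 1.001
shift tool [-0.008  -0.0034 -0.0122] turn -0.452 world d [ 0.0086 -0.      0.0123]
```

Emit:
servo_tool([
  [0,[-0.004,-0.001,0],-0.12],
  [0,[0,0,0],-0.12],
  [0,[-0.003,-0.002,0],-0.1],
  [0,[0,0,0],-0.07],
  [0,[0,0,0],0],
  [0,[0,0,0],0],
  [0,[0,0,0],0],
  [0,[0,0,0],0],
])

```text
time: 21.68
tool_pos: [0.5271, 0.1302, 0.1634]
tcp_rot: [1.224, -2.883, 0.029]
wrist_force: [0.2, 1.0, 0.5]
width: 1.001
```

```bash
python3 -c "
from h import *
togo([.5295,.1299,.052],137.4)
cam('wrist','w6')
c=cam('top')
cv2.imwrite('pics/t6.png',cv2.resize(c['pixels'][165:265,180:310,::-1],None,fx=6,fy=6,interpolation=cv2.INTER_CUBIC))"
```

```text
t 21.68 pos [0.5271 0.1302 0.1634] yhead 136.03 tilt z [-0.0015 -0.0208 -0.9998] q [ 0.208  0.097  1.979 -0.023  1.071 -2.155] F [0.2 1.  0.5] T [ 0.01 -0.01 -0.01] w 1.001
shift tool [-0.0032 -0.0004  0.1114] turn -0.024 world d [ 0.0024 -0.0003 -0.1114]
```

View pics/w6.png

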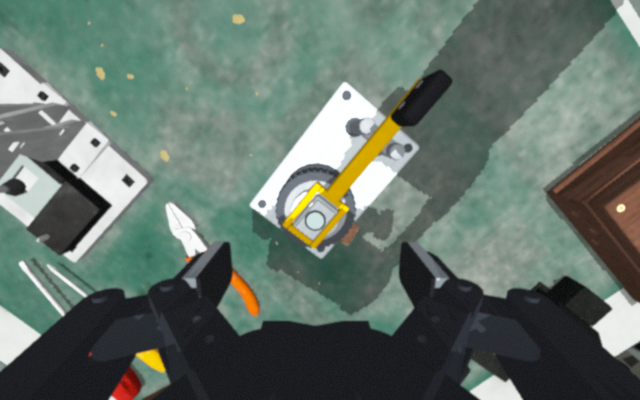

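The wrist view shows the key over the barrel flats at (318,215) with its handle between the posts at (380,140). A small brown thing lies beside the plate at (348,232). I'll check its height and the centring.

```bash
python3 - <<'E'
from h import *
c=cam('wrist');W=pts(c);print('brown',W[228:238:3,343:353:4].reshape(-1,3).round(4))
w=W.reshape(-1,3)
c2=dict(np.load('top0.npz'));W2=pts(c2);print('brown top',W2[192:199:2,219:224].reshape(-1,3).round(3)[::2])
print('lens',W[221,315], ray(c,315,221,.086))
k=(w[:,2]>.076)&(w[:,2]<.083)&(np.hypot(w[:,0]-.5295,w[:,1]-.13)<.03)
r=cv2.minAreaRect(w[k][:,:2].astype(np.float32)*1000);print('key head',k.sum(),r)
k=(w[:,2]>.058)&(w[:,2]<.066)&(np.hypot(w[:,0]-.5295,w[:,1]-.13)<.045);print('ring',cv2.minEnclosingCircle(w[k][:,:2].astype(np.float32)))
E
```

```text
brown [[0.5231 0.1548 0.0622]
 [0.5205 0.1567 0.0635]
 [0.5186 0.16   0.0604]
 [0.5248 0.1566 0.0628]
 [0.5225 0.1591 0.0621]
 [0.5294 0.1806 0.0074]
 [0.5266 0.1585 0.0628]
 [0.5344 0.1798 0.0086]
 [0.5317 0.1833 0.0067]
 [0.5289 0.1613 0.0606]
 [0.5371 0.1831 0.0064]
 [0.5338 0.1856 0.0073]]
brown top [[0.54  0.191 0.006]
 [0.54  0.186 0.007]
 [0.539 0.179 0.013]
 [0.535 0.189 0.004]
 [0.534 0.182 0.009]
 [0.529 0.19  0.009]
 [0.53  0.186 0.005]
 [0.53  0.18  0.004]
 [0.524 0.188 0.006]
 [0.524 0.183 0.006]]
lens [0.52963746 0.12845429 0.08765829] [0.53003569 0.12883334 0.086     ]
key head 1524 ((525.2769775390625, 127.55458068847656), (50.87205505371094, 32.248077392578125), 7.295534610748291)
ring ((0.5295411348342896, 0.1283441185951233), 0.034060847014188766)
```

Emit:
servo_tool([
  [0,[-0.002,0,0.015],-0.02],
  [0,[0,0,0],0],
  [0,[-0.001,0,0.015],0],
  [0,[0,0,0],0],
  [0,[0,0,0.015],0],
  [0,[0,0,0],0],
  [0,[0,0,0.006],0],
  [0,[0,0,0],0],
])

```text
time: 22.5
tool_pos: [0.5313, 0.1317, 0.1164]
tcp_rot: [1.251, -2.876, 0.031]
wrist_force: [0.1, -0.2, 0.4]
width: 1.001
```

```bash
python3 -c "
from h import *
togo([.5297,.1293,.052],137.4)
"
```

```text
t 22.5 pos [0.5313 0.1317 0.1164] yhead 137.03 tilt z [ 0.0035 -0.0199 -0.9998] q [ 0.209  0.156  2.01  -0.024  0.977 -2.168] F [ 0.1 -0.2  0.4] T [0.   0.04 0.06] w 1.001
shift tool [0.0021 0.0006 0.0644] turn -0.007 world d [-0.0016 -0.0024 -0.0644]
```

Emit:
servo_tool([
  [0,[0.001,0.0005,0.013],0],
  [0,[0,0,0],0],
  [0,[0.001,0,0.013],0],
  [0,[0,0,0],0],
  [0,[0,0,0.013],0],
  [0,[0,0,0],0],
  [0,[0,0,0.006],0],
  [0,[0,0,0],0],
])

```text
time: 23.17
tool_pos: [0.5326, 0.1302, 0.074]
tcp_rot: [-1.252, 2.88, -0.033]
wrist_force: [-0.2, -0.9, -0.7]
width: 1.0
```

```bash
python3 -c "
from h import *
togo([.5297,.1293,.052],137.4)
cam('wrist','w7')
c=cam('scene')
cv2.imwrite('pics/s7.png',cv2.resize(c['pixels'][110:230,180:330,::-1],None,fx=5,fy=5,interpolation=cv2.INTER_CUBIC))
"
```

```text
t 23.17 pos [0.5326 0.1302 0.074 ] yhead 136.98 tilt z [ 0.0092 -0.0188 -0.9998] q [ 0.206  0.209  2.04  -0.026  0.888 -2.168] F [-0.2 -0.9 -0.7] T [-0.02 -0.   -0.02] w 1.0
shift tool [0.0025 0.0019 0.022 ] turn -0.007 world d [-0.0029 -0.0009 -0.022 ]
```

View pics/w7.png

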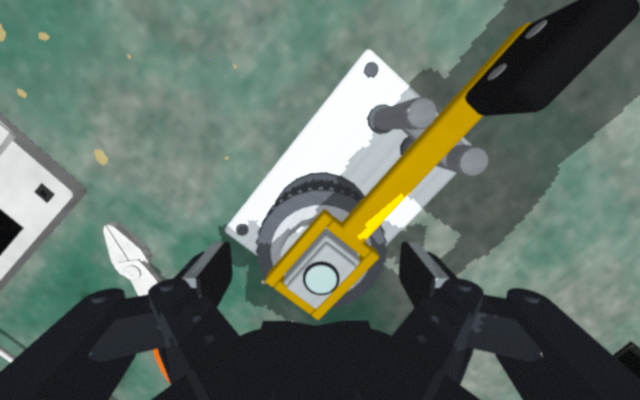

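View pics/s7.png

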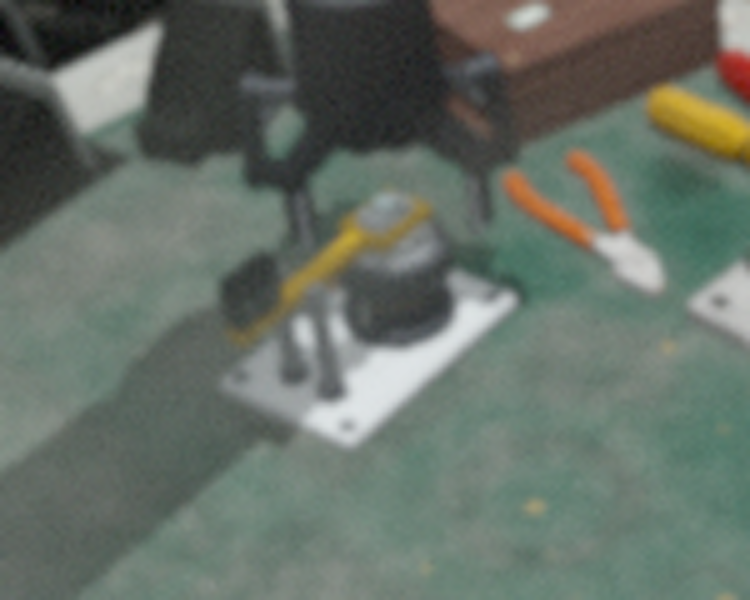

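Emit:
servo_tool([
  [0,[0.0015,0.001,0.008],0],
  [0,[0,0,0],0],
  [0,[0.001,0.0005,0.008],0],
  [0,[0,0,0],0],
  [0,[0,0,0.005],0],
  [0,[0,0,0],0],
  [0,[0,0,0],0],
  [0,[0,0,0],0],
])

```text
time: 23.93
tool_pos: [0.5322, 0.1295, 0.0538]
tcp_rot: [-1.25, 2.875, -0.034]
wrist_force: [-0.1, -0.4, 0.3]
width: 1.004
```

```bash
python3 -c "
from h import *
togo([.5297,.1293,.052],137.4)
c=cam('wrist','w8');W=pts(c);w=W.reshape(-1,3);s,R=st()
l=(w-s['tool_pos'])@R
k=(w[:,2]>.058)&(w[:,2]<.066)&(np.hypot(w[:,0]-.5295,w[:,1]-.13)<.04);print('ring',cv2.minEnclosingCircle(w[k][:,:2].astype(np.float32)),cv2.minEnclosingCircle(l[k][:,:2].astype(np.float32)))
"
```

```text
t 23.93 pos [0.5322 0.1295 0.0538] yhead 136.98 tilt z [ 0.0146 -0.0176 -0.9997] q [ 0.205  0.234  2.055 -0.027  0.842 -2.168] F [-0.1 -0.4  0.3] T [0.03 0.05 0.  ] w 1.004
shift tool [0.0019 0.0018 0.0017] turn -0.007 world d [-0.0025 -0.0002 -0.0018]
ring ((0.5275237560272217, 0.13155612349510193), 0.03771619126200676) ((0.00187116174492985, 0.004796828608959913), 0.037715844810009)
```

View pics/w8.png

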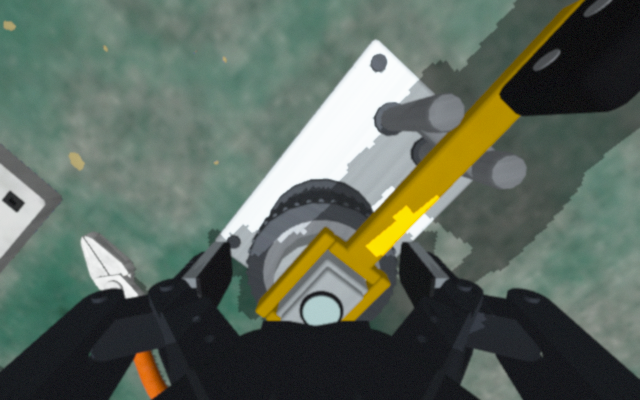

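Emit:
servo_tool([
  [0,[0.002,0.0015,0.001],0],
  [0,[0,0,0],0],
  [60,[0,0,0],0],
  [60,[0,0,0],0],
  [90,[0,0,0],0],
  [90,[0,0,0],0],
  [90,[0,0,0],0],
  [90,[0,0,0],0],
], newtons=40)

```text
time: 24.65
tool_pos: [0.529, 0.13, 0.0539]
tcp_rot: [-1.249, 2.876, -0.032]
wrist_force: [-0.1, 0.1, 0.7]
width: 0.758
```

```bash
python3 -c "
from h import *
togo([.5297,.1293,.052],137.4)
c=cam('wrist','w9')
"
```

```text
t 24.65 pos [0.529  0.13   0.0539] yhead 136.94 tilt z [ 0.0138 -0.016  -0.9998] q [ 0.206  0.229  2.061 -0.025  0.842 -2.167] F [-0.1  0.1  0.7] T [ 0.01  0.04 -0.01] w 0.758
shift tool [ 0.     -0.0009  0.0019] turn -0.008 world d [ 0.0007 -0.0007 -0.0019]
```

View pics/w9.png

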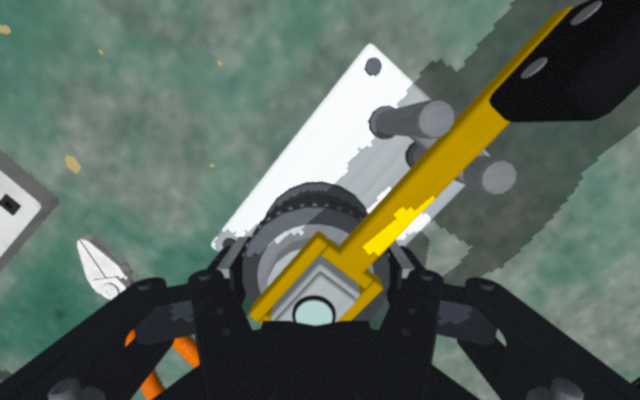

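Emit:
servo_tool([
  [255,[0,0,0],0],
  [255,[0,0,0],0],
  [255,[0,0,0],0.04],
  [255,[0,0,0],0.04],
  [255,[0,0,0],0.04],
  [255,[0,0,0],0.02],
  [255,[0,0,0],0],
  [255,[0,0,0],0],
], newtons=100)

```text
time: 25.37
tool_pos: [0.5291, 0.13, 0.0543]
tcp_rot: [-1.037, 2.958, -0.031]
wrist_force: [-0.8, 0.2, 1.4]
width: 0.751
```

```bash
cat > tq.py <<'E'
from h import *
s,R=st();print('t',round(s['time'],2),'turned(rad)',np.radians(136.94-np.degrees(np.arctan2(R[1,1],R[0,1]))).round(4),'T',s['torque'].round(3),'F',s['wrist_force'].round(1),'q6',s['q'][5].round(4),'jt6',s['joint_torque'][5].round(3),'w',round(s['width'],3),'pos',s['tool_pos'].round(4),'tilt',R[:2,2].round(3))
E
python3 tq.py; python3 - <<'E'
from h import *
cam('wrist','w10')
E
```

```text
t 25.37 turned(rad) 0.1448 T [-0.025  0.211 -0.016] F [-0.8  0.2  1.4] q6 -2.0225 jt6 0.044 w 0.751 pos [0.5291 0.13   0.0543] tilt [ 0.013 -0.016]
```

View pics/w10.png

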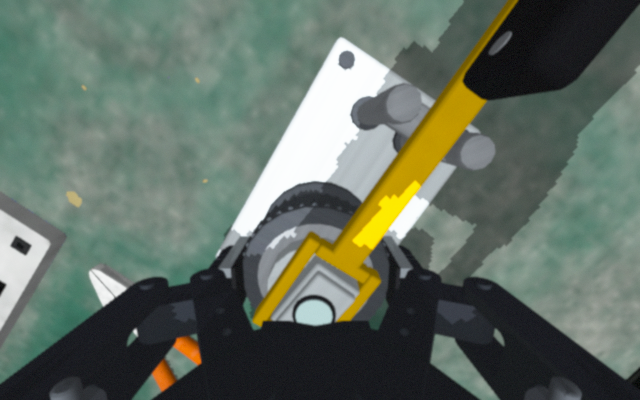

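Emit:
servo_tool([
  [255,[0,0,0],0.015],
  [255,[0,0,0],0.015],
  [255,[0,0,0],0.015],
  [255,[0,0,0],0.015],
  [255,[0,0,0],0.015],
  [255,[0,0,0],0.015],
  [255,[0,0,0],0.015],
  [255,[0,0,0],0.015],
])

```text
time: 26.08
tool_pos: [0.529, 0.1299, 0.0543]
tcp_rot: [-0.843, 3.018, -0.031]
wrist_force: [-1.3, 0.2, 1.1]
width: 0.743
```

```bash
python3 tq.py
```

```text
t 26.08 turned(rad) 0.2746 T [-0.037  0.159  0.065] F [-1.3  0.2  1.1] q6 -1.8925 jt6 -0.126 w 0.743 pos [0.529  0.1299 0.0543] tilt [ 0.013 -0.017]
```

Emit:
servo_tool([
  [255,[0,0,0],0.015],
  [255,[0,0,0],0.015],
  [255,[0,0,0],0.015],
  [255,[0,0,0],0.015],
  [255,[0,0,0],0.015],
  [255,[0,0,0],0.015],
  [255,[0,0,0],0.015],
  [255,[0,0,0],0.015],
])

```text
time: 26.75
tool_pos: [0.529, 0.1298, 0.0543]
tcp_rot: [-0.646, 3.065, -0.031]
wrist_force: [-0.6, 0.7, 1.1]
width: 0.747
```

```bash
python3 tq.py
```

```text
t 26.75 turned(rad) 0.4041 T [0.008 0.3   0.598] F [-0.6  0.7  1.1] q6 -1.7617 jt6 0.394 w 0.747 pos [0.529  0.1298 0.0543] tilt [ 0.013 -0.018]
```

Emit:
servo_tool([
  [255,[0,0,0],0.01],
  [255,[0,0,0],0.01],
  [255,[0,0,0],0.01],
  [255,[0,0,0],0.01],
  [255,[0,0,0],0.01],
  [255,[0,0,0],0.01],
  [255,[0,0,0],0.01],
  [255,[0,0,0],0.01],
])

```text
time: 27.42
tool_pos: [0.529, 0.1298, 0.0543]
tcp_rot: [-0.512, 3.089, -0.032]
wrist_force: [-1.0, 0.1, 1.2]
width: 0.747
```

```bash
python3 tq.py
```

```text
t 27.42 turned(rad) 0.4908 T [0.018 0.239 0.671] F [-1.   0.1  1.2] q6 -1.674 jt6 0.564 w 0.747 pos [0.529  0.1298 0.0543] tilt [ 0.013 -0.018]
```

Emit:
servo_tool([
  [255,[0,0,0],0.01],
  [255,[0,0,0],0.01],
  [255,[0,0,0],0.01],
  [255,[0,0,0],0.01],
  [255,[0,0,0],0.01],
  [255,[0,0,0],0.01],
  [255,[0,0,0],0],
  [255,[0,0,0],0],
])

```text
time: 28.08
tool_pos: [0.5289, 0.1298, 0.0543]
tcp_rot: [-0.409, 3.104, -0.031]
wrist_force: [-0.3, 0.4, 1.2]
width: 0.748
```

```bash
python3 tq.py;python3 - <<'E'
from h import *
cam('wrist','w11')
E
```

```text
t 28.08 turned(rad) 0.5575 T [0.026 0.285 0.821] F [-0.3  0.4  1.2] q6 -1.607 jt6 0.785 w 0.748 pos [0.5289 0.1298 0.0543] tilt [ 0.013 -0.019]
```

View pics/w11.png

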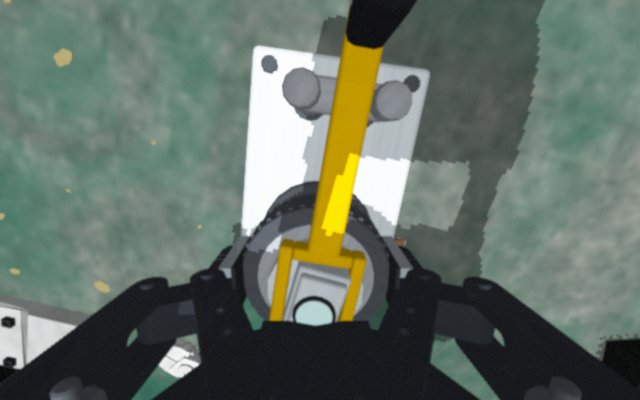

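Tightness is about 0.18 rad past contact (torque ≈0.8 N·m), so I'll stop here and release.

Emit:
servo_tool([
  [0,[0,0,0],0],
  [0,[0,0,0],0],
  [0,[0,0,0],0],
  [0,[0,0,0],0],
  [0,[0,0,0],0],
  [0,[0,0,0],0],
  [0,[0,0,0],0],
  [0,[0,0,0],0],
])

```text
time: 28.8
tool_pos: [0.5296, 0.1297, 0.0538]
tcp_rot: [-0.396, 3.104, -0.028]
wrist_force: [-0.1, 0.3, 0.8]
width: 1.001
```

```bash
python3 tq.py;python3 - <<'E'
from h import *
cam('wrist','w12')
E
```

```text
t 28.8 turned(rad) 0.5655 T [ 0.049 -0.039  0.003] F [-0.1  0.3  0.8] q6 -1.6022 jt6 0.0 w 1.001 pos [0.5296 0.1297 0.0538] tilt [ 0.014 -0.016]
```

View pics/w12.png

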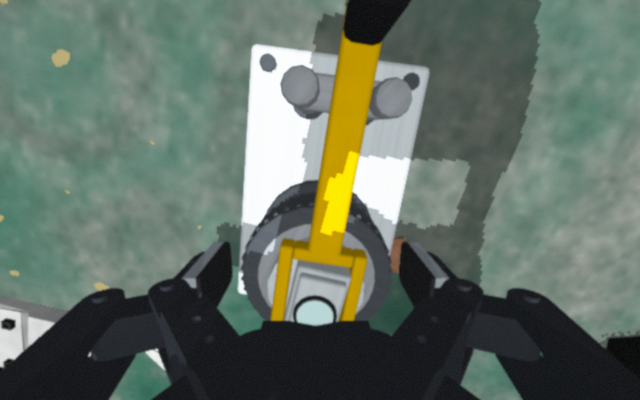

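Emit:
servo_tool([
  [0,[0,0,-0.01],0],
  [0,[0,0,0],0],
  [0,[0,0,-0.018],0],
  [0,[0,0,0],0],
  [0,[0,0,-0.02],0],
  [0,[0,0,0],0],
  [0,[0,0,-0.025],0],
  [0,[0,0,0],0],
])

```text
time: 29.52
tool_pos: [0.5285, 0.131, 0.1293]
tcp_rot: [-0.396, 3.104, -0.028]
wrist_force: [1.6, -0.1, 0.7]
width: 0.996
```

Emit:
servo_tool([
  [0,[0,0,-0.03],0],
  [0,[0,0,-0.03],0],
  [0,[0,0,0],0],
  [0,[0,0,-0.02],0],
  [0,[0,0,0],0],
  [0,[0,0,0],0],
  [0,[0,0,0],0],
  [0,[0,0,0],0],
])

```text
time: 30.18
tool_pos: [0.5264, 0.1322, 0.2077]
tcp_rot: [-0.396, 3.105, -0.028]
wrist_force: [-0.3, 0.4, 0.1]
width: 1.0
```

```bash
python3 - <<'E'
from h import *
c=cam('wrist','w13');W=pts(c);w=W.reshape(-1,3)
hs=cv2.cvtColor(c['pixels'],cv2.COLOR_RGB2HSV).reshape(-1,3)
y=(hs[:,0]>18)&(hs[:,0]<36)&(hs[:,1]>130)&(hs[:,2]>90)&(np.hypot(w[:,0]-.5,w[:,1]-.127)<.09)&(w[:,2]>.05)
p=w[y];ux=np.array([-.9917,-.1288]);uy=np.array([.1288,-.9917]);q=p[:,:2]-[.5297,.1295];a=q@ux;b=q@uy
for lo,hi in[(-.03,-.015),(-.01,.01),(.025,.045),(.045,.06),(.06,.08)]:
    j=(a>lo)&(a<hi);print(lo,j.sum(),b[j].min().round(4),b[j].max().round(4),'z',np.median(p[j,2]).round(4))
j=a>.027;print('handle slope rad',np.polyfit(a[j],b[j],1))
s=cam('scene','s13')
import subprocess
E
python3 tq.py
```

```text
-0.03 187 -0.0141 0.0191 z 0.0804
-0.01 197 -0.0141 0.0172 z 0.0806
0.025 303 -0.007 0.0069 z 0.0806
0.045 214 -0.0054 0.0053 z 0.0806
0.06 328 -0.0065 0.0052 z 0.0805
handle slope rad [-0.02654281  0.00127185]
t 30.28 turned(rad) 0.5655 T [0.023 0.008 0.004] F [ 0.8  0.7 -0.2] q6 -1.6047 jt6 0.0 w 1.0 pos [0.5262 0.1321 0.2074] tilt [ 0.013 -0.017]
```

View pics/w13.png

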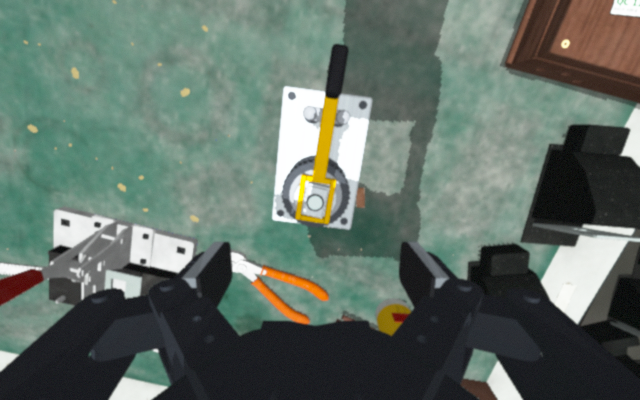

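View pics/s13.png

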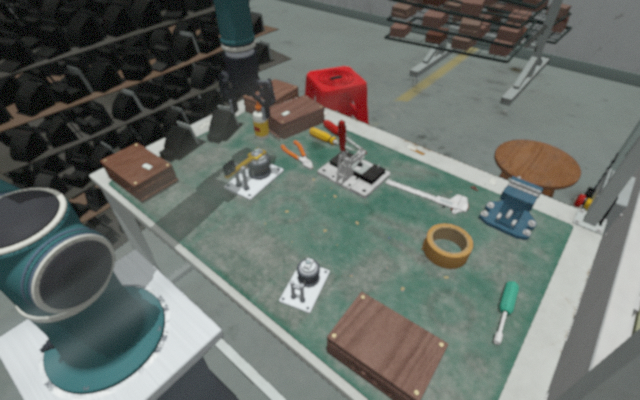

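```bash
python3 -c "
from workcell import bot
print(bot.finish_job())"
```

```text
the job is handed in; nothing more can be done
None
```

The key is on the larger focus unit's barrel with its handle between the posts. The lock ring is tightened to about ten degrees past contact, and I handed the job in at about 30 s of the 58 s.

**Key placement:** On the first descent the key caught on the barrel head's lead-in at about 3 N. I shifted it about 2 mm towards the posts and lowered it again. On release it dropped flat, with its top at 0.0805 m against an expected 0.080 m.

**Ring:** I gripped it at 100 N and turned it 0.56 rad clockwise. The torque jumped from about 0.07 to 0.6 N·m after roughly 0.36 rad, and read 0.82 N·m when I stopped. From angle and torque together I put it at 0.17–0.20 rad past contact, inside the 0.06–0.35 limit. That figure is inferred, since the tightness cannot be read directly.

**Last checks:**
- **Key:** it was still level and seated, with its handle 0.027 rad off the unit's axis.
- **Barrel:** I did not measure its angle separately. The key, which was on its flats, had moved by no more than that small play.
- **Robot and bench:** the gripper was open and clear at 0.21 m with no wrist force. The glue bottle, tape and other tools looked undisturbed in the last scene picture.

**What went less well:** the tool drifted up to about 0.05 rad off vertical during the faster moves. That cost extra tries on the key grasp; it was about 0.02 rad by the time I turned the ring.

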